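# Change the batch on the pantry's swing-out fermenting tray

## Task

Swing the fermenting tray out on its pivot pin until it stands square to the wire rack, stand the two finished jars (red lids) on the cork mat and stand every fresh jar (blue lid) upright in the tray. Then swing the loaded tray fully home, lined up over its warming base under the rack, and turn the thermostat's pointer to the green mark; leave the cans and the tea box where they are.

Things in the scene. Friction and masses are not known exactly. Their poses are not given: they have to be found in the camera images.
- pivot (a point): Foot of the fixed steel pivot pin of the tray, on the counter; pin 18 mm thick, black cap 28 mm, top 72 mm high. This frame is fixed: x runs along the tray at home, y points out of the rack, z up. In it the fixed black warming base (8 mm thick, orange field) covers x -30 to 270 mm, y -145 to 35 mm, exactly under the tray at home.
- rack_edge (a point): Middle of the front edge of the fixed white wire rack's shelf, 200 mm above the counter; axes as at the pivot. The shelf, with stock on it, runs 214 mm to either side along x and 217 mm back (-y), on four 12 mm posts at its corners. It covers the back 46 mm of the tray at home; nothing is overhead in front of it.
- tray (a joint): Heading of the tray about the pin, rad: 0 at home (lined up over the warming base), growing counter-clockwise seen from above as it swings out of the rack; pi/2 is square to the rack. Runs from -0.3 to 1.9 with no catch or stop at home or at square; friction (0.35 N m) holds it where it is left and stops it when it is no longer pushed.
- tray_floor (a point): Centre of the tray's inner floor, on the floor, 18 mm above the counter; turns with the tray: x along it away from the pin, y across it towards the front wall. Aluminium floor 300 x 180 mm outside, 292 x 172 mm inside; wooden walls 4 mm thick, 30 mm above the floor. The pin comes up through the floor at x = -120, y = +55 mm (hub 36 mm wide, 10 mm high).
- front_wall (a point): Middle of the top edge of the tray's front wall (300 mm long, 4 mm thick, top 48 mm and underside 12 mm above the counter); axes as at tray_floor, y outward. At home this wall faces out of the rack. Pushed from the inside it brings the tray out; pushed from the outside it sends the tray home.
- mat_top (a point): Centre of the top of a fixed square cork mat, 170 x 170 x 4 mm, its top 4 mm above the counter; x and y along its edges.
- dial (a joint): Thermostat pointer, rad: 0 at the lowest end of its scale, growing clockwise seen from above to 4.71; the green mark is at 2.75. Stays where it is left; light to turn (0.03 N m).
- dial_grip (a point): On the axis of the black thermostat knob, at the height to grip it, 68 mm above the counter. The knob is a bar 46 mm long, 14 mm wide, standing 43 to 78 mm above the counter, a white line marking its pointer end; x is along the bar towards the pointer and turns with the knob, z up. Its white box is fixed, 115 mm square, its flat top 40 mm above the counter, with black ticks and one green mark round the knob.
- soup_can_mid (a point): Bystander: red food can, 74 mm in diameter, 110 mm tall; its centre.
- bean_can_mid (a point): Bystander: green food can, 74 mm in diameter, 110 mm tall; its centre.
- tea_box_mid (a point): Bystander: yellow tea box, 50 x 120 x 110 mm tall; its centre.
- done1_mid (a point): Finished jar 1 of 2: lidded white stoneware jar, round, 60 mm in diameter over its straight body, 76 mm tall in all, about 0.3 kg, with a red lid (59 mm across, top 13 mm) and a red band round its foot. The point is on its axis, half-way up (38 mm above its underside); z is its axis, up when it stands. At the start it stands in the tray, towards the back, at the edge of the rack's shelf.
- done2_mid (a point): Finished jar 2 of 2: lidded white stoneware jar, round, 60 mm in diameter over its straight body, 76 mm tall in all, about 0.3 kg, with a red lid (59 mm across, top 13 mm) and a red band round its foot. The point is on its axis, half-way up (38 mm above its underside); z is its axis, up when it stands. At the start it stands in the tray, towards the back, at the edge of the rack's shelf.
- fresh1_mid (a point): Fresh jar 1 of up to 4 (None if absent): lidded white stoneware jar, round, 60 mm in diameter over its straight body, 76 mm tall in all, about 0.3 kg, with a blue lid (59 mm across, top 13 mm) and a blue band round its foot. The point is on its axis, half-way up (38 mm above its underside); z is its axis, up when it stands. At the start it stands on the counter.
- fresh2_mid (a point): Fresh jar 2 of up to 4 (None if absent): lidded white stoneware jar, round, 60 mm in diameter over its straight body, 76 mm tall in all, about 0.3 kg, with a blue lid (59 mm across, top 13 mm) and a blue band round its foot. The point is on its axis, half-way up (38 mm above its underside); z is its axis, up when it stands. At the start it stands on the counter.
- fresh3_mid (a point): Fresh jar 3 of up to 4 (None if absent): lidded white stoneware jar, round, 60 mm in diameter over its straight body, 76 mm tall in all, about 0.3 kg, with a blue lid (59 mm across, top 13 mm) and a blue band round its foot. The point is on its axis, half-way up (38 mm above its underside); z is its axis, up when it stands. At the start it stands on the counter.
- fresh4_mid (a point): Fresh jar 4 of up to 4 (None if absent): lidded white stoneware jar, round, 60 mm in diameter over its straight body, 76 mm tall in all, about 0.3 kg, with a blue lid (59 mm across, top 13 mm) and a blue band round its foot. The point is on its axis, half-way up (38 mm above its underside); z is its axis, up when it stands. At the start it stands on the counter.
Things that resemble listed ones, but are neither listed nor needed, are in the scene too. What is shaped like the part that bears done2_mid but black, pink or yellow is not meant.

How it is judged:
On the way, in this order (a step that is already met when the one before it is completed fails the run):
1. the tray is swung out, square to the rack (value of joint tray between 1.37 and 1.77 rad), for 0.2 s.
2. every fresh jar stands upright in the tray, still swung out (x of fresh1_mid in the frame of tray_floor between -0.135 and 0.135 m and y of fresh1_mid in the frame of tray_floor between -0.075 and 0.075 m and z of fresh1_mid in the frame of tray_floor between 0.03 and 0.046 m and angle between each of fresh1_mid, fresh2_mid, fresh3_mid, fresh4_mid's own z axis and vertical below 0.15 rad and x of fresh2_mid in the frame of tray_floor between -0.135 and 0.135 m and y of fresh2_mid in the frame of tray_floor between -0.075 and 0.075 m and z of fresh2_mid in the frame of tray_floor between 0.03 and 0.046 m and x of fresh3_mid in the frame of tray_floor between -0.135 and 0.135 m and y of fresh3_mid in the frame of tray_floor between -0.075 and 0.075 m and z of fresh3_mid in the frame of tray_floor between 0.03 and 0.046 m and x of fresh4_mid in the frame of tray_floor between -0.135 and 0.135 m and y of fresh4_mid in the frame of tray_floor between -0.075 and 0.075 m and z of fresh4_mid in the frame of tray_floor between 0.03 and 0.046 m and value of joint tray above 1 rad), for 0.3 s.
3. the tray is home again with every fresh jar standing in it (x of fresh1_mid in the frame of tray_floor between -0.135 and 0.135 m and y of fresh1_mid in the frame of tray_floor between -0.075 and 0.075 m and z of fresh1_mid in the frame of tray_floor between 0.03 and 0.046 m and angle between each of fresh1_mid, fresh2_mid, fresh3_mid, fresh4_mid's own z axis and vertical below 0.15 rad and x of fresh2_mid in the frame of tray_floor between -0.135 and 0.135 m and y of fresh2_mid in the frame of tray_floor between -0.075 and 0.075 m and z of fresh2_mid in the frame of tray_floor between 0.03 and 0.046 m and x of fresh3_mid in the frame of tray_floor between -0.135 and 0.135 m and y of fresh3_mid in the frame of tray_floor between -0.075 and 0.075 m and z of fresh3_mid in the frame of tray_floor between 0.03 and 0.046 m and x of fresh4_mid in the frame of tray_floor between -0.135 and 0.135 m and y of fresh4_mid in the frame of tray_floor between -0.075 and 0.075 m and z of fresh4_mid in the frame of tray_floor between 0.03 and 0.046 m and value of joint tray between -0.07 and 0.07 rad), for 0.3 s.
At the end, for the whole second after the job is handed in: The tray is within 0.07 rad (4 degrees) of home; every fresh jar stands upright on the tray's floor; both finished jars stand upright on the cork mat, their axes over it; the thermostat points to the green mark within 0.12 rad (7 degrees) (all of step 3 and x of done1_mid in the frame of mat_top between -0.08 and 0.08 m and y of done1_mid in the frame of mat_top between -0.08 and 0.08 m and z of done1_mid in the frame of mat_top between 0.03 and 0.046 m and angle between each of done1_mid, done2_mid's own z axis and vertical below 0.15 rad and x of done2_mid in the frame of mat_top between -0.08 and 0.08 m and y of done2_mid in the frame of mat_top between -0.08 and 0.08 m and z of done2_mid in the frame of mat_top between 0.03 and 0.046 m and value of joint dial between 2.63 and 2.87 rad); the robot touches nothing.
It fails at once if the red can is pushed more than 30 mm or knocked over (distance of soup_can_mid from where it was at the start of the episode above 0.03 m or angle between soup_can_mid's own z axis and vertical above 0.5 rad).
It fails at once if the green can is pushed more than 30 mm or knocked over (distance of bean_can_mid from where it was at the start of the episode above 0.03 m or angle between bean_can_mid's own z axis and vertical above 0.5 rad).
It fails at once if the tea box is pushed more than 30 mm or knocked over (distance of tea_box_mid from where it was at the start of the episode above 0.03 m or angle between tea_box_mid's own z axis and vertical above 0.5 rad).
Of fresh1, fresh2, fresh3, fresh4 only 2 to 4 are there at a start; the rules pass over those that are not, and their reading is None.
At some moment in a run one of fresh1, fresh2, fresh3, fresh4, done1, done2 may be knocked a few centimetres aside while the robot is not near it.
It also fails if it takes over 210 s, if anything falls off the work surface, if the arm or the gripper's body presses on something with over 40 N, if the wrist force passes 120 N, or if a joint passes its speed limit or range.

## Robot

A 6-joint arm with a two-finger parallel gripper is mounted at the origin on the work surface. World frame = base frame: x ahead of the robot, y to its left, z up, the work surface at z = 0. Lengths are in m, angles in rad, forces in N, time in s.
With the tool pointing down it reaches from about 0.35 to 0.725 m from the base axis. Payload 6 kg.
Tool frame: the origin (TCP) lies midway between the tips of the shut fingers; the grasp point (between the pads) lies 19 mm behind it (hold_point_z is the distance from the TCP to the grasp point, in m); z points along the fingers, y is the line along which they close (so a half turn about z gives the same grasp; the last joint's range is limited). The gripper opens to 85 mm and grips with 20 to 120 N. Pads are 22 mm wide; open, the fingers measure 114 mm over their backs; the gripper's body (76 mm by 85 mm) begins 54 mm behind the grasp point. The pads swing forward as they close: fully open they stand 13 mm farther back than shut.
Start: joints at [1.541, 0.04, 0.085, 0, -1.615, -0.334], TCP at [0.213, 0.561, 0.199] pointing down, gripper open.
Joint ranges: [-2.56, 2.56], [-1.29, 2.01], [-1.08, 1.49], [-3.29, 1.98], [-2.81, -0.18], [-2.99, 2.99]. Speed limits (rad/s): [2.57, 2.57, 3.01, 3.14, 3.14, 3.14].

## Interface

Orientations are given as [roll, pitch, yaw] about the fixed x, y, z axes, in that order (R = Rz(yaw) Ry(pitch) Rx(roll)).
In Python, from cell import * gives the robot as it stands.
- The arm moves only by the shell command python3 -m crank 'ROWS'. ROWS is JSON, a list that holds one entry, the list of rows, each a list of 7 numbers: the turn, a rotation vector about the tool's x, y, z in degrees, then the shift along the tool's x, y, z in m, then the finger opening in m, from 0 to 0.0854. A call has 1 to 10 rows; each row shifts and turns the commanded pose from where the row before left it, along the tool's axes as they then stand; what a row does not reach is not made up. A row lasts 1/12 s, in which the tool goes at most 41.7 mm and 7.16 degrees, less where a joint would pass 70% of its speed; a pose out of reach is approached as far as the arm can. A call with a gripper value outside its range is refused whole. The fingers move at their own pace and stop on an object; the grip force is fixed at half the most. Time passes only in rows, so rows that do not move let the fingers close. It gives the time, the measured TCP pose, the force, the opening and the grip force at its end, in the units of the state.
- sense(): the state, without advancing time (a new reading comes with each control period).
- read_camera(name): name is "scene" or "side" or "wrist"; returns a dict with "color" (480x640x3 uint8, blue, green, red), "intrinsics" (3x3 intrinsics, pixels), "extrinsics" (4x4, takes a point from world to camera coordinates). Camera axes: x right, y down, z forward; pixel columns grow to the right and rows downward; lengths in m; the calibration is good to about 2 mm. The wrist camera is an equidistant fisheye: a pixel r from the principal point sees the ray r / f radians off the axis. A picture is of the moment at which its call begins. There is no depth.
- sign_off(): hands the job in; it is judged then, once.
The state is a dict: "time_s": time; "q": joint angles; "joint_vel": joint speeds; "joint_torque": joint torques, N m; "tool_pos": TCP position; "orientation": TCP orientation; "ft_force": force on the tool from outside, world axes, zero at the start; "wrist_torque": the same for the moment, N m; "grip_width": finger opening in m; "grasp_force": force on a finger pad.
Only numpy, scipy, OpenCV 4.12 (cv2) and the standard library are available. Lean on these libraries where they do the work, as an engineer would, in place of code of your own. Each camera call takes 0.05 s, during which the arm holds its last target. There are 200 camera calls.

## Working session

There is one attempt and no reset: what is moved stays moved. The work goes in short steps, Python scripts to look and compute and a shell command to move; the robot and the scene stay as the last step left them, time stands still between calls to the robot, and variables do not carry over. Pictures are saved under pics/ and viewed, at most 14 in all, crops included, and the job is handed in when it is done.

```bash
ls; mkdir -p pics; cat > h.py <<'E'
from cell import *
import numpy as np, cv2
from scipy.spatial.transform import Rotation as R
def ray(c,u,v,fish=False):
    K=c["intrinsics"];E=np.array(c["extrinsics"]);K=np.array(K)
    x=(u-K[0,2])/K[0,0];y=(v-K[1,2])/K[1,1]
    if fish:
        r=np.hypot(x,y);s=np.sin(r)/r if r>1e-9 else 1;d=np.array([x*s,y*s,np.cos(r)])
    else: d=np.array([x,y,1.])
    Rm=E[:3,:3];return -Rm.T@E[:3,3],Rm.T@d
def onz(c,u,v,z,fish=False):
    o,d=ray(c,u,v,fish);return o+d*(z-o[2])/d[2]
def proj(c,p):
    E=np.array(c["extrinsics"]);K=np.array(c["intrinsics"]);q=E[:3,:3]@p+E[:3,3];q=K@q;return q[:2]/q[2]
E
python3 - <<'E'
from h import *
s=sense();print({k:np.round(v,3) for k,v in s.items()})
for n in ["scene","side","wrist"]:
    c=read_camera(n);cv2.imwrite(f"pics/{n}0.png",c["color"]);print(n,np.round(c["intrinsics"],1).tolist(),np.round(c["extrinsics"],3).tolist())
E
```

```text
pics
{'time_s': np.float64(0.0), 'q': array([ 1.541,  0.041,  0.084, -0.   , -1.615, -0.334]), 'joint_vel': array([-0.   ,  0.001, -0.   ,  0.001,  0.001,  0.002]), 'joint_torque': array([ 1.0000e-03, -3.6820e+01,  3.4742e+01,  6.9330e+00, -5.0000e-03,
        0.0000e+00]), 'tool_pos': array([0.213, 0.56 , 0.198]), 'orientation': array([ 3.14 , -0.   , -0.364]), 'ft_force': array([-0.268, -0.911,  0.571]), 'wrist_torque': array([-0.002,  0.047,  0.013]), 'grasp_force': np.float64(0.0), 'grip_width': np.float64(0.085)}
scene [[622.3, 0.0, 320.1], [0.0, 622.3, 229.8], [0.0, 0.0, 1.0]] [[-0.668, 0.744, -0.018, 0.442], [0.495, 0.426, -0.757, -0.138], [-0.555, -0.515, -0.653, 2.07], [0.0, 0.0, 0.0, 1.0]]
side [[500.8, 0.0, 315.1], [0.0, 500.8, 230.8], [0.0, 0.0, 1.0]] [[0.908, -0.42, -0.002, -0.564], [-0.317, -0.682, -0.66, 0.192], [0.276, 0.599, -0.752, 1.199], [0.0, 0.0, 0.0, 1.0]]
wrist [[371.6, 0.0, 317.1], [0.0, 371.6, 241.4], [0.0, 0.0, 1.0]] [[-0.358, -0.934, 0.001, 0.601], [-0.893, 0.342, 0.292, -0.04], [-0.273, 0.104, -0.956, 0.379], [0.0, 0.0, 0.0, 1.0]]
```

View pics/scene0.png

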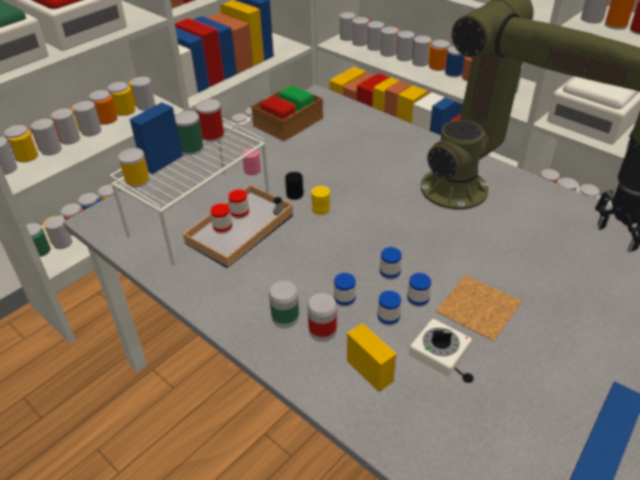

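View pics/side0.png

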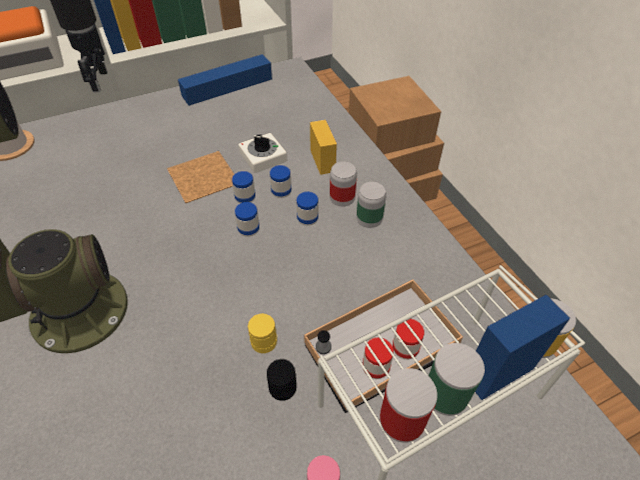

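The scene view shows four blue lids at (391,256), (420,282), (389,300), (344,282), and the red lids at (220,212) and (238,198) in the tray. The pin is at (277,203), the mat at (479,306) and the dial at (441,338). The side view agrees: blue lids at (244,182), (280,176), (307,203), (247,213), pin at (323,337).

```bash
cat >> h.py <<'E'
def blobs(im,lo,hi,amin=60,amax=1e9):
    h=cv2.cvtColor(im,cv2.COLOR_BGR2HSV);m=cv2.inRange(h,np.array(lo),np.array(hi))
    if lo[0]==0 and hi[0]<12: m|=cv2.inRange(h,np.array([172,lo[1],lo[2]]),np.array([180,hi[1],hi[2]]))
    m=cv2.morphologyEx(m,cv2.MORPH_OPEN,np.ones((3,3),np.uint8))
    n,l,st,ce=cv2.connectedComponentsWithStats(m)
    return [(ce[i],st[i]) for i in range(1,n) if amin<st[i][4]<amax]
BLUE=([105,150,60],[125,255,255]);RED=([0,170,90],[6,255,255]);CORK=([8,110,120],[16,220,255])
def tri(c1,p1,c2,p2):
    o1,d1=ray(c1,*p1);o2,d2=ray(c2,*p2)
    A=np.stack([d1,-d2],1);t=np.linalg.lstsq(A,o2-o1,rcond=None)[0]
    a=o1+d1*t[0];b=o2+d2*t[1];return (a+b)/2,np.linalg.norm(a-b)
E
python3 - <<'E'
from h import *
S=read_camera("scene");D=read_camera("side")
for nm,c in(("scene",S),("side",D)):
    for col,B in(("blue",BLUE),("red",RED)):
        for ce,st in blobs(c["color"],*B,amin=100):
            print(nm,col,ce.round(1),st[:5],"z.07",onz(c,*ce,.068).round(3)[:2],"z.088",onz(c,*ce,.086).round(3)[:2])
print("pin",onz(S,277.5,200,.072).round(3),onz(D,323,335,.072).round(3))
for n,p in dict(scene=[(186,236),(226,261),(293,211),(252,187)]).items():
    for q in p: print("tray corner",onz(S,*q,.048).round(3)[:2])
for q in [(305,337),(415,283),(462,334)]: print("tray corner side",onz(D,*q,.048).round(3)[:2])
for q in [(465,278),(520,300),(491,336),(437,308)]: print("mat sc",onz(S,*q,.004).round(3)[:2])
for q in [(169,174),(219,153),(237,179),(184,200)]: print("mat sd",onz(D,*q,.004).round(3)[:2])
a=cv2.resize(S["color"][310:390,395:485],None,fx=4.4,fy=4.4,interpolation=2)
b=cv2.resize(D["color"][125:185,225:300],None,fx=5,fy=5.8,interpolation=2)
w=np.zeros((360,790,3),np.uint8);w[:352,:396]=a[:352,:396];w[:348,400:775]=b
cv2.imwrite("pics/dial.png",w)
E
```

```text
scene blue [264.1  22.8] [244   0  28  57 472] z.07 [-0.448 -1.355] z.088 [-0.418 -1.323]
scene blue [224.5  46.5] [200  18  35  58 579] z.07 [-0.15  -1.302] z.088 [-0.125 -1.27 ]
scene blue [195.1  56.1] [177  30  30  60 658] z.07 [-0.003 -1.328] z.088 [ 0.02  -1.296]
scene blue [454.1  64.7] [447  56  15  18 237] z.07 [-0.649 -0.422] z.088 [-0.616 -0.404]
scene blue [443.7 113.2] [432  99  29  33 556] z.07 [-0.288 -0.236] z.088 [-0.26 -0.22]
scene blue [157.2 136. ] [ 132  105   49   67 2158] z.07 [ 0.502 -0.925] z.088 [ 0.517 -0.899]
scene blue [390.9 254.9] [382 248  19  15 232] z.07 [0.455 0.08 ] z.088 [0.471 0.091]
scene blue [344.3 281.2] [335 273  20  17 267] z.07 [0.618 0.048] z.088 [0.631 0.06 ]
scene blue [419.7 281.4] [410 274  20  16 264] z.07 [0.487 0.2  ] z.088 [0.503 0.209]
scene blue [389.5 299.5] [380 291  20  18 290] z.07 [0.592 0.179] z.088 [0.606 0.188]
scene blue [608.9 435.7] [ 572  384   68   96 3449] z.07 [0.6   0.758] z.088 [0.614 0.759]
scene red [54.9  2.4] [ 37   0  38   8 192] z.07 [ 0.059 -2.386] z.088 [ 0.081 -2.338]
scene red [206.6  46.7] [ 176   19 
[... 1356 characters left out ...]
-0.416]
side red [406.  334.7] [397 324  21  21 259] z.07 [ 0.646 -0.413] z.088 [ 0.638 -0.421]
side red [379.8 350.3] [369 338  22  26 325] z.07 [ 0.577 -0.422] z.088 [ 0.57  -0.429]
side red [398.6 423.5] [381 398  45  43 937] z.07 [ 0.533 -0.57 ] z.088 [ 0.527 -0.575]
pin [ 0.488 -0.331  0.072] [ 0.483 -0.341  0.072]
tray corner [ 0.766 -0.438]
tray corner [ 0.76  -0.268]
tray corner [ 0.475 -0.279]
tray corner [ 0.473 -0.465]
tray corner side [ 0.451 -0.316]
tray corner side [ 0.747 -0.295]
tray corner side [ 0.767 -0.455]
mat sc [0.338 0.256]
mat sc [0.313 0.413]
mat sc [0.474 0.417]
mat sc [0.484 0.26 ]
mat sd [0.313 0.383]
mat sd [0.48  0.413]
mat sd [0.492 0.276]
mat sd [0.325 0.256]
```

View pics/dial.png

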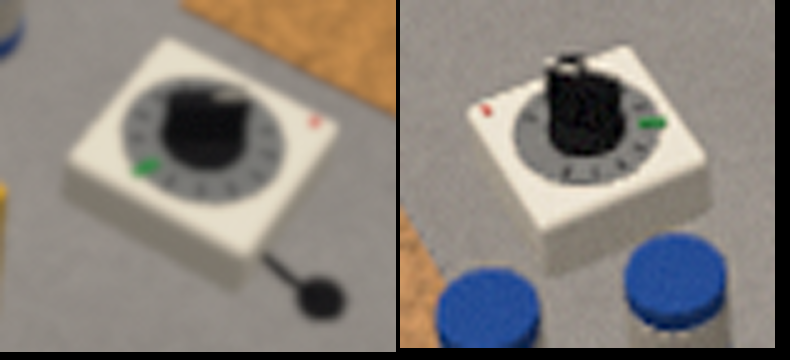

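The crop shows the knob's white pointer at the upper right in the scene view, and the green mark on the opposite side. Positions are good enough to set out, so I go above the tray front first.

```bash
python3 -m crank '[[[0,0,-6.95,0,0,-0.02,0.0],[0,0,-6.95,0,0,-0.02,0.0],[0,0,-6.95,0,0,-0.02,0],[0,0,0,0.016,0.036,0,0],[0,0,0,0.016,0.036,0,0],[0,0,0,0.016,0.036,0,0],[0,0,0,0.016,0.036,0,0],[0,0,0,0.016,0.036,0,0],[0,0,0,0.016,0.036,0,0],[0,0,0,0.016,0.036,0,0]]]'
python3 -m crank '[[[0,0,0,0.016,0.036,0,0],[0,0,0,0.016,0.036,0,0],[0,0,0,0.016,0.036,0,0],[0,0,0,0.016,0.036,0,0],[0,0,0,0.016,0.036,0,0],[0,0,0,0.016,0.036,0,0],[0,0,0,0.016,0.036,0,0],[0,0,0,0.016,0.036,0,0],[0,0,0,0.016,0.036,0,0],[0,0,0,0.016,0.036,0,0]]]'
python3 -m crank '[[[0,0,0,0.016,0.036,0,0],[0,0,0,0.016,0.036,0,0],[0,0,0,0.016,0.036,0,0],[0,0,0,0.016,0.036,0,0],[0,0,0,0.016,0.036,0,0],[0,0,0,0.016,0.036,0,0],[0,0,0,0,0,0,0],[0,0,0,0,0,0,0]]]'
python3 - <<'E'
from h import *
s=sense();print(s["tool_pos"],s["orientation"],s["q"])
c=read_camera("wrist");cv2.imwrite("pics/w1.png",c["color"]);np.savez("w1.npz",K=c["intrinsics"],E=c["extrinsics"])
E
```

```text
time_s: 1.08
tool_pos: [0.3258, 0.3069, 0.2596]
orientation: [-3.141, -0.0, 0.001]
ft_force: [1.4, -0.5, 0.8]
grip_width: -0.0003
grasp_force: 0.0
time_s: 1.92
tool_pos: [0.4859, -0.0534, 0.2597]
orientation: [-3.141, -0.001, -0.0]
ft_force: [1.3, 0.6, 0.1]
grip_width: -0.0002
grasp_force: 0.0
time_s: 2.58
tool_pos: [0.5815, -0.2689, 0.2565]
orientation: [-3.141, 0.005, -0.003]
ft_force: [-0.1, 1.0, 0.3]
grip_width: -0.0004
grasp_force: 0.0
[ 0.58153549 -0.26894363  0.25651846] [-3.14069700e+00  4.69836865e-03 -2.95047923e-03] [-1.21670773e-01  1.68820906e-01  3.27382095e-01 -3.37357823e-04
 -1.73412889e+00  1.68946045e+00]
```

View pics/w1.png

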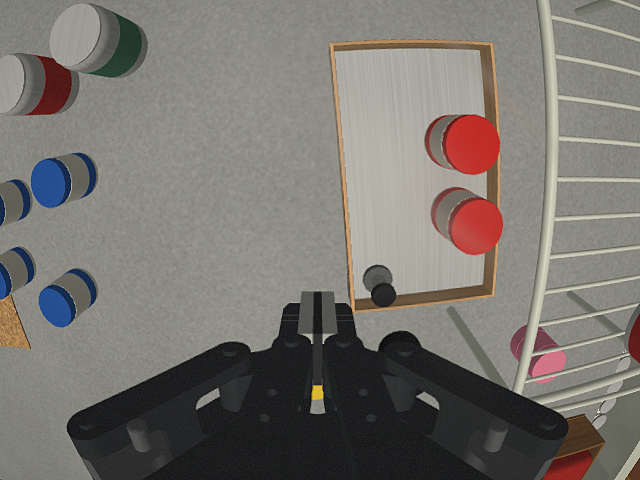

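The wrist view shows the tray with its front wall on the left, from (333,44) to (353,310). The red lids are at (470,144) and (472,224), and the black pin cap is at (383,294).

```bash
python3 - <<'E'
from h import *
z=np.load("w1.npz");c=dict(intrinsics=z["K"],extrinsics=z["E"])
print("cam",(-z["E"][:3,:3].T@z["E"][:3,3]).round(3))
for n,u,v,h in[("fl",332,43,.048),("bl",493,43,.048),("bp",495,296,.048),("fp",353,311,.048),("pin",383,295,.072),("r1",470,144,.094),("r2",472,224,.094),("fmid",342,180,.048)]:
    print(n,onz(c,u,v,h,True).round(3))
E
```

```text
cam [ 0.657 -0.268  0.431]
fl [ 0.747 -0.283  0.048]
bl [ 0.763 -0.46   0.048]
bp [ 0.466 -0.487  0.048]
fp [ 0.452 -0.308  0.048]
pin [ 0.484 -0.338  0.072]
r1 [ 0.648 -0.413  0.094]
r2 [ 0.569 -0.421  0.094]
fmid [ 0.604 -0.293  0.048]
```

```bash
python3 -m crank '[[[0,0,0,0.0255,0.0255,0,0],[0,0,0,0.0255,0.0255,0,0],[0,0,0,0,0,0.038,0],[0,0,0,0,0,0.038,0],[0,0,0,0,0,0.038,0],[0,0,0,0,0,0.038,0],[0,0,0,0,0,0.038,0],[0,0,0,0,0,0.036,0],[0,0,0,0,0,0,0],[0,0,0,0,0,0,0]]]'
python3 - <<'E'
from h import *
p=np.array([.484,-.338]);f=lambda a,b,o:p+b*np.array([np.cos(a),np.sin(a)])+o*np.array([-np.sin(a),np.cos(a)])
A=np.linspace(.087,1.657,11);P=[f(a,.15,.031-np.interp(a,[0,.75,1.6],[.0145,.018,.011])) for a in A]
print(P[0],P[-1]);
for d in np.diff(P,axis=0)/3: print(d.round(4)*[1,-1])
c=read_camera("scene")
for u,v in[(113,178),(170,154),(220,165),(266,144)]: print(onz(c,u,v,.2).round(3))
E
```

```text
time_s: 3.47
tool_pos: [0.6317, -0.317, 0.0333]
orientation: [-3.142, 0.003, 0.002]
ft_force: [0.7, 0.4, 1.2]
grip_width: -0.0006
grasp_force: 0.0
[ 0.63203427 -0.30893333] [ 0.45115972 -0.19027892]
[-0.0021 -0.0074]
[-0.0032 -0.007 ]
[-0.0042 -0.0064]
[-0.0051 -0.0057]
[-0.0063 -0.0052]
[-0.0072 -0.0042]
[-0.0078 -0.003 ]
[-0.0082 -0.0016]
[-0.0083 -0.0003]
[-0.0081  0.0011]
[ 0.837 -0.647  0.2  ]
[ 0.651 -0.62   0.2  ]
[ 0.591 -0.459  0.2  ]
[ 0.423 -0.436  0.2  ]
```

```bash
python3 -m crank '[[[0,0,0,0,-0.008,0.005,0],[0,0,0,-0.002,-0.0074,0,0],[0,0,0,-0.002,-0.0074,0,0],[0,0,0,-0.002,-0.0074,0,0],[0,0,0,-0.0032,-0.007,0,0],[0,0,0,-0.0032,-0.007,0,0],[0,0,0,-0.0032,-0.007,0,0],[0,0,0,-0.0042,-0.0064,0,0],[0,0,0,-0.0042,-0.0064,0,0],[0,0,0,-0.0042,-0.0064,0,0]]]'
python3 -m crank '[[[0,0,0,-0.0051,-0.0057,0,0],[0,0,0,-0.0051,-0.0057,0,0],[0,0,0,-0.0051,-0.0057,0,0],[0,0,0,-0.0063,-0.0052,0,0],[0,0,0,-0.0063,-0.0052,0,0],[0,0,0,-0.0063,-0.0052,0,0],[0,0,0,-0.0072,-0.0042,0,0],[0,0,0,-0.0072,-0.0042,0,0],[0,0,0,-0.0072,-0.0042,0,0],[0,0,0,0,0,0,0]]]'
python3 -m crank '[[[0,0,0,-0.0078,-0.003,0,0],[0,0,0,-0.0078,-0.003,0,0],[0,0,0,-0.0078,-0.003,0,0],[0,0,0,-0.0082,-0.0016,0,0],[0,0,0,-0.0082,-0.0016,0,0],[0,0,0,-0.0082,-0.0016,0,0],[0,0,0,-0.0083,-0.0003,0,0],[0,0,0,-0.0083,-0.0003,0,0],[0,0,0,0,0,0,0],[0,0,0,0,0,0,0]]]'
python3 - <<'E'
from h import *
c=read_camera("scene");cv2.imwrite("pics/s2.png",c["color"])
E
```

```text
time_s: 4.35
tool_pos: [0.6038, -0.2472, 0.0285]
orientation: [3.141, 0.0, 0.0]
ft_force: [-0.4, 0.6, -0.7]
grip_width: -0.0001
grasp_force: 0.0
time_s: 5.18
tool_pos: [0.5475, -0.202, 0.0288]
orientation: [-3.141, -0.0, 0.0]
ft_force: [0.6, -0.8, -0.6]
grip_width: 0.0002
grasp_force: 0.0
time_s: 6.02
tool_pos: [0.4838, -0.1883, 0.0288]
orientation: [3.141, -0.001, 0.0]
ft_force: [-0.4, -0.4, 0.5]
grip_width: -0.0002
grasp_force: 0.0
```

View pics/s2.png

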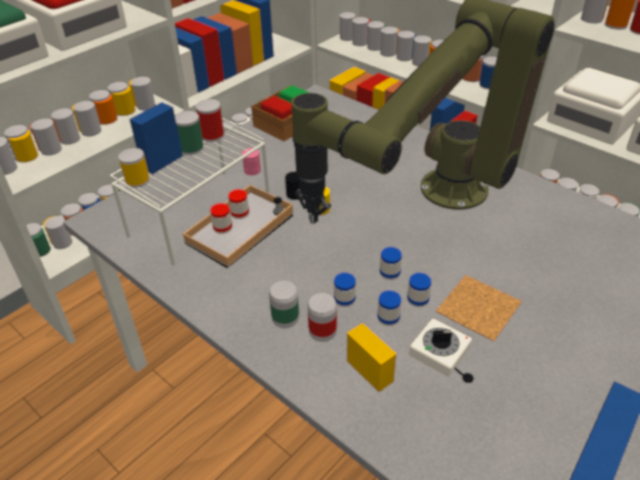

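The tray still stands at its starting corners (186,236)–(293,211), and the gripper tip is at about (313,217), outside the tray. I check the tip's projection before trying again.

```bash
python3 - <<'E'
from h import *
c=read_camera("scene");d=read_camera("side");w=read_camera("wrist")
p=sense()["tool_pos"];print(p,proj(c,p),proj(d,p))
def pf(c,p):
    E=np.array(c["extrinsics"]);K=c["intrinsics"];q=E[:3,:3]@p+E[:3,3];th=np.arctan2(np.hypot(q[0],q[1]),q[2]);r=q[:2]/np.hypot(q[0],q[1])*th;return K[0][0]*r[0]+K[0][2],K[1][1]*r[1]+K[1][2]
print(pf(w,p))
im=np.hstack([cv2.resize(c["color"][130:280,170:370],(400,300)),cv2.resize(d["color"][240:440,240:500],(390,300))])
cv2.imwrite("pics/c3.png",np.vstack([im,cv2.resize(w["color"],(790,592))[200:500]]))
E
```

```text
[ 0.48419962 -0.18821437  0.02851527] [312.94339502 229.76116392] [296.04881318 292.50445358]
(np.float64(320.1713018132045), np.float64(280.1569779745136))
```

View pics/c3.png

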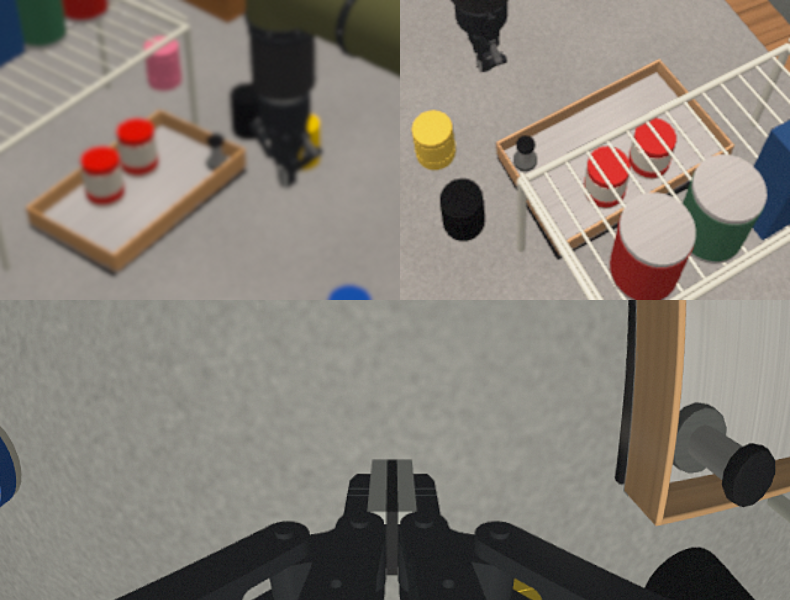

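The closed fingertips show at about (313,221), where the nominal TCP projects to (313,230). The tips seem to sit above the reported TCP, so they passed over the wall. I check this by lowering gently onto the free counter.

```bash
python3 -m crank '[[[0,0,0,0,0,0.01,0],[0,0,0,0,0,0.01,0],[0,0,0,0,0,0,0],[0,0,0,0,0,0,0]]]'
python3 - <<'E'
from h import *
c=read_camera("scene");d=read_camera("side");w=read_camera("wrist")
p=sense()["tool_pos"];print(p,proj(c,p),proj(d,p))
A=cv2.resize(c["color"][190:250,283:343],(390,390),interpolation=0);B=cv2.resize(d["color"][260:320,266:326],(390,390),interpolation=0)
for I,q,o in((A,proj(c,p),(283,190)),(B,proj(d,p),(266,260))):
    cv2.drawMarker(I,tuple(int(x) for x in ((q-np.array(o))*6.5)),(0,0,255),0,15)
cv2.imwrite("pics/c4.png",np.hstack([A,B]))
E
```

```text
time_s: 6.55
tool_pos: [0.483, -0.1881, 0.007]
orientation: [-3.142, 0.003, 0.0]
ft_force: [-0.3, 0.3, 0.3]
grip_width: 0.0001
grasp_force: 0.0
[ 0.48412309 -0.18825462  0.00872485] [313.11904242 234.67069312] [296.27555802 297.15979164]
```

View pics/c4.png

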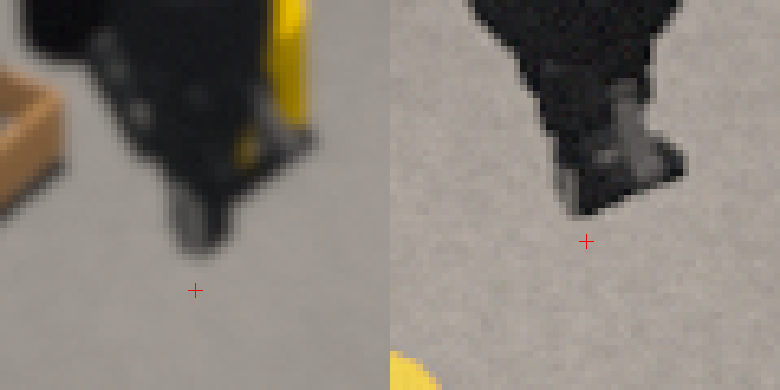

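```bash
for i in 1 ; do python3 -m crank '[[[0,0,0,0,0,0.005,0],[0,0,0,0,0,0,0],[0,0,0,0,0,0,0]]]'; python3 -m crank '[[[0,0,0,0,0,0.004,0],[0,0,0,0,0,0,0],[0,0,0,0,0,0,0]]]'; done
python3 - <<'E'
from h import *
print(sense()["tool_pos"],sense()["ft_force"])
c=read_camera("scene");d=read_camera("side")
p=np.array([.484,-.188,.0]);print(proj(c,p),proj(d,p))
# shadows / contrast: measure lowest dark pixel near projection
for I in(c,d):
    q=proj(I,p).astype(int);g=cv2.cvtColor(I["color"],6)[q[1]-25:q[1]+15,q[0]-8:q[0]+8];ys,xs=np.where(g<80);print("lowest dark",ys.max()+q[1]-25,xs[ys.argmax()]+q[0]-8)
E
```

```text
time_s: 6.95
tool_pos: [0.4838, -0.1882, 0.0033]
orientation: [3.142, 0.0, 0.0]
ft_force: [-0.4, 0.3, 0.3]
grip_width: -0.0
grasp_force: 0.0
time_s: 7.2
tool_pos: [0.4837, -0.1881, -0.0008]
orientation: [3.142, 0.0, 0.0]
ft_force: [0.2, 0.1, 0.4]
grip_width: 0.0001
grasp_force: 0.0
[ 0.48374647 -0.1881348  -0.0007584 ] [0.15809546 0.06645008 0.44482582]
[313.28138212 236.83766222] [296.29565427 299.10382655]
lowest dark 229 313
lowest dark 294 294
```

```bash
for i in 1 ; do python3 -m crank '[[[0,0,0,0,0,0.004,0],[0,0,0,0,0,0,0],[0,0,0,0,0,0,0]]]'; python3 -m crank '[[[0,0,0,0,0,0.004,0],[0,0,0,0,0,0,0],[0,0,0,0,0,0,0]]]';python3 -m crank '[[[0,0,0,0,0,0.003,0],[0,0,0,0,0,0,0],[0,0,0,0,0,0,0]]]'; done | grep -E 'tool_pos|force'
```

```text
tool_pos: [0.4837, -0.1881, -0.0048]
ft_force: [1.2, -0.7, -0.7]
grasp_force: 0.0
tool_pos: [0.4837, -0.1881, -0.0088]
ft_force: [-0.7, -0.0, 0.2]
grasp_force: 0.0
tool_pos: [0.4838, -0.1882, -0.0117]
ft_force: [0.0, 0.4, 0.4]
grasp_force: 0.0
```

```bash
for i in 1 ; do python3 -m crank '[[[0,0,0,0,0,0.003,0],[0,0,0,0,0,0,0],[0,0,0,0,0,0,0]]]'; python3 -m crank '[[[0,0,0,0,0,0.003,0],[0,0,0,0,0,0,0],[0,0,0,0,0,0,0]]]'; done | grep -E 'tool_pos|force'
python3 - <<'E'
from h import *
c=read_camera("wrist");cv2.imwrite("pics/w5.png",c["color"]);E=np.array(c["extrinsics"]);print((-E[:3,:3].T@E[:3,3]).round(3))
E
```

```text
tool_pos: [0.4838, -0.1882, -0.0147]
ft_force: [0.6, -0.2, -0.5]
grasp_force: 0.0
tool_pos: [0.4838, -0.1882, -0.0177]
ft_force: [0.2, -0.9, -0.6]
grasp_force: 0.0
[ 0.558 -0.187  0.157]
```

View pics/w5.png

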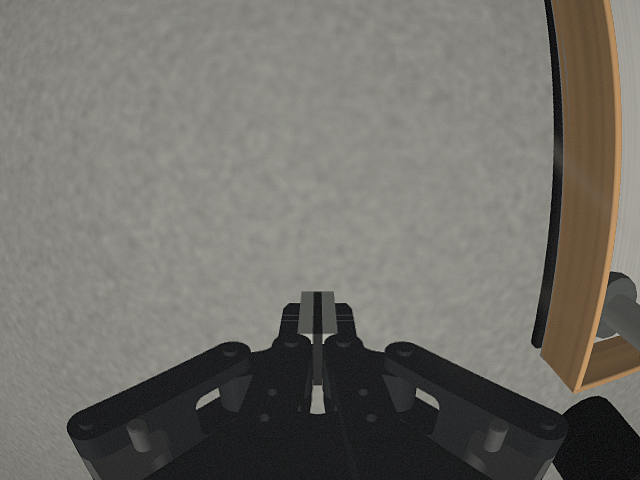

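The pads end at (317,292) and there is still free counter beneath them, so I keep feeling down.

```bash
for i in 1 ; do python3 -m crank '[[[0,0,0,0,0,0.002,0],[0,0,0,0,0,0,0],[0,0,0,0,0,0,0]]]'; python3 -m crank '[[[0,0,0,0,0,0.002,0],[0,0,0,0,0,0,0],[0,0,0,0,0,0,0]]]';  python3 -m crank '[[[0,0,0,0,0,0.002,0],[0,0,0,0,0,0,0],[0,0,0,0,0,0,0]]]'; done | grep -E 'tool_pos|ft_force'
python3 - <<'E'
from h import *
c=read_camera("scene");d=read_camera("side")
p=np.array([.484,-.188,.0]);print(proj(c,p),proj(d,p))
for I in(c,d):
    q=proj(I,p).astype(int);g=cv2.cvtColor(I["color"],6)[q[1]-25:q[1]+15,q[0]-8:q[0]+8];ys,xs=np.where(g<80);print("lowest dark",ys.max()+q[1]-25,xs[ys.argmax()]+q[0]-8)
E
```

```text
tool_pos: [0.4839, -0.1882, -0.0196]
ft_force: [0.1, -0.2, 0.2]
tool_pos: [0.4838, -0.1882, -0.0216]
ft_force: [0.5, -0.1, 0.3]
tool_pos: [0.4838, -0.1882, -0.0237]
ft_force: [-0.1, -0.2, -0.5]
[313.28138212 236.83766222] [296.29565427 299.10382655]
lowest dark 235 314
lowest dark 300 296
```

```bash
for i in 1 ; do python3 -m crank '[[[0,0,0,0,0,0.002,0],[0,0,0,0,0,0,0],[0,0,0,0,0,0,0]]]'; python3 -m crank '[[[0,0,0,0,0,0.002,0],[0,0,0,0,0,0,0],[0,0,0,0,0,0,0]]]'; done | grep -E 'tool_pos|ft_force'
```

```text
tool_pos: [0.4838, -0.1882, -0.0256]
ft_force: [0.2, -0.0, 0.6]
tool_pos: [0.4838, -0.1882, -0.0277]
ft_force: [-0.3, -0.4, -0.6]
```

```bash
for i in 1 ; do python3 -m crank '[[[0,0,0,0,0,0.0015,0],[0,0,0,0,0,0,0],[0,0,0,0,0,0,0]]]'; python3 -m crank '[[[0,0,0,0,0,0.0015,0],[0,0,0,0,0,0,0],[0,0,0,0,0,0,0]]]'; done | grep -E 'tool_pos|ft_force'
python3 - <<'E'
from h import *
c=read_camera("scene");d=read_camera("side")
out=[]
for I,h in((c,"s"),(d,"d")):
    q=proj(I,np.array([.484,-.188,0]));a,b=int(q[0])-40,int(q[1])-50
    J=cv2.resize(I["color"][b:b+70,a:a+75],None,fx=5.3,fy=5.3,interpolation=2)
    cv2.drawMarker(J,(int((q[0]-a)*5.3),int((q[1]-b)*5.3)),(0,0,255),0,12);out.append(J)
cv2.imwrite("pics/c6.png",np.hstack(out))
E
```

```text
tool_pos: [0.4839, -0.1882, -0.0291]
ft_force: [0.4, 0.7, 0.6]
tool_pos: [0.4839, -0.1882, -0.0306]
ft_force: [-0.6, 0.3, -0.5]
```

View pics/c6.png

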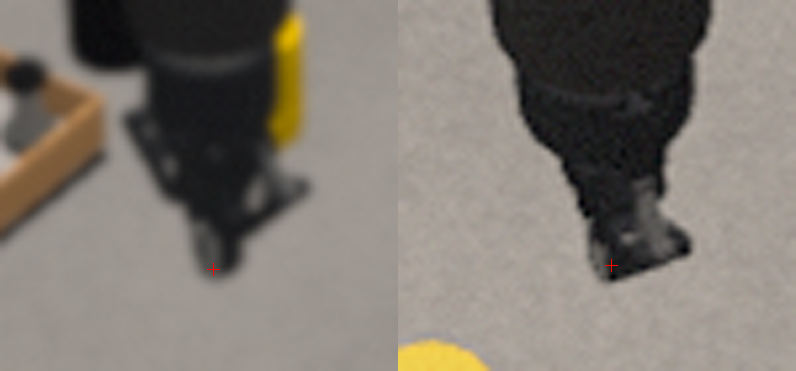

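The closed tips now sit right at the projection of counter height, (213,268) in the left crop and (611,265) in the right. The true tip is therefore about 30 mm above the reported TCP.

```bash
for i in 1 ; do python3 -m crank '[[[0,0,0,0,0,0.0015,0],[0,0,0,0,0,0,0],[0,0,0,0,0,0,0]]]'; python3 -m crank '[[[0,0,0,0,0,0.0015,0],[0,0,0,0,0,0,0],[0,0,0,0,0,0,0]]]'; done | grep -E 'tool_pos|ft_force'; python3 -c "
from h import *
s=sense();print(s['q'],s['ft_force'],s['joint_torque'])"
```

```text
tool_pos: [0.4842, -0.1883, -0.0316]
ft_force: [-0.2, -0.2, 2.6]
tool_pos: [0.4843, -0.1884, -0.0317]
ft_force: [-5.2, 2.9, 11.8]
[ 1.74947179e-02 -7.73420587e-02 -4.59897238e-01  8.37406996e-04
 -1.18771385e+00  1.55353599e+00] [-5.16073316  2.86960848 11.77992018] [-4.42590555e-01 -2.35239923e+01  2.91752225e+01  5.68441406e+00
  1.77887700e+00  2.00201168e-03]
```

Contact comes at a reported z of -0.0315, so the true tip height is reported z plus 31.5 mm. I retry the swing with that correction.

```bash
python3 -m crank '[[[0,0,0,0,0,-0.033,0],[0,0,0,0,0,-0.033,0],[0,0,0,0,0,-0.033,0],[0,0,0,0,0,-0.034,0],[0,0,0,0.03,0.026,0,0],[0,0,0,0.03,0.026,0,0],[0,0,0,0.03,0.026,0,0],[0,0,0,0.03,0.027,0,0],[0,0,0,0.029,0.026,0,0],[0,0,0,0,0,0,0]]]'
python3 -m crank '[[[0,0,0,0,0,0.035,0],[0,0,0,0,0,0.035,0],[0,0,0,0,0,0.035,0],[0,0,0,0,0,0,0],[0,0,0,0,0,0,0]]]'
```

```text
time_s: 11.88
tool_pos: [0.6344, -0.3225, 0.0914]
orientation: [-3.14, 0.009, -0.003]
ft_force: [0.1, 0.6, -4.4]
grip_width: 0.0001
grasp_force: 0.0
time_s: 12.3
tool_pos: [0.632, -0.3189, -0.007]
orientation: [-3.141, 0.003, 0.0]
ft_force: [0.7, 0.5, -0.7]
grip_width: 0.0
grasp_force: 0.0
```

```bash
python3 -m crank '[[[0,0,0,0,-0.009,-0.002,0],[0,0,0,-0.002,-0.0074,0,0],[0,0,0,-0.002,-0.0074,0,0],[0,0,0,-0.002,-0.0074,0,0],[0,0,0,-0.0032,-0.007,0,0],[0,0,0,-0.0032,-0.007,0,0],[0,0,0,-0.0032,-0.007,0,0],[0,0,0,-0.0042,-0.0064,0,0],[0,0,0,-0.0042,-0.0064,0,0],[0,0,0,-0.0042,-0.0064,0,0]]]'
python3 -m crank '[[[0,0,0,-0.0051,-0.0057,0,0],[0,0,0,-0.0051,-0.0057,0,0],[0,0,0,-0.0051,-0.0057,0,0],[0,0,0,-0.0063,-0.0052,0,0],[0,0,0,-0.0063,-0.0052,0,0],[0,0,0,-0.0063,-0.0052,0,0],[0,0,0,-0.0072,-0.0042,0,0],[0,0,0,-0.0072,-0.0042,0,0],[0,0,0,-0.0072,-0.0042,0,0],[0,0,0,-0.0078,-0.003,0,0]]]'
python3 -m crank '[[[0,0,0,-0.0078,-0.003,0,0],[0,0,0,-0.0078,-0.003,0,0],[0,0,0,-0.0082,-0.0016,0,0],[0,0,0,-0.0082,-0.0016,0,0],[0,0,0,-0.0082,-0.0016,0,0],[0,0,0,-0.0083,-0.0003,0,0],[0,0,0,-0.0083,-0.0003,0,0],[0,0,0,-0.0083,-0.0003,0,0],[0,0,0,-0.008,0.001,0,0],[0,0,0,-0.008,0.001,0,0]]]'
python3 - <<'E'
from h import *
c=read_camera("scene");cv2.imwrite("pics/s7.png",c["color"][100:400,100:540])
E
```

```text
time_s: 13.13
tool_pos: [0.6045, -0.2474, -0.0026]
orientation: [3.141, -0.001, 0.0]
ft_force: [-0.3, -4.0, -0.0]
grip_width: 0.0002
grasp_force: 1.9
time_s: 13.97
tool_pos: [0.5409, -0.199, -0.0031]
orientation: [3.141, -0.001, 0.0]
ft_force: [1.4, -4.7, 0.3]
grip_width: 0.0001
grasp_force: 2.0
time_s: 14.8
tool_pos: [0.4596, -0.1897, -0.0033]
orientation: [-3.142, -0.001, 0.0]
ft_force: [4.1, -3.6, 0.4]
grip_width: 0.0002
grasp_force: 2.1
```

View pics/s7.png

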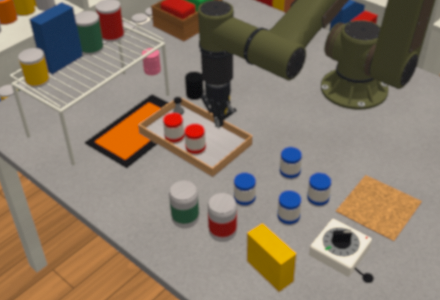

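The tray is out near square, with both red jars in it and the orange warming base exposed. I raise the arm and measure the base heading, the tray heading and the red jars.

```bash
python3 -m crank '[[[0,0,0,0.005,0,-0.01,0],[0,0,0,0,0,-0.04,0.07],[0,0,0,0,0,-0.04,0.07],[0,0,0,0,0,-0.04,0.07],[0,0,0,0,0,-0.04,0.07],[0,0,0,0,0,-0.03,0.07],[0,0,0,0,0,-0.03,0.07],[0,0,0,0,0,0,0.07]]]'
cat >> h.py <<'E'
def wrist_obs(save=None):
    c=read_camera("wrist")
    if save: cv2.imwrite(save,c["color"])
    return c
def blobpoly(c,lo,hi,z,fish,amin=300):
    h=cv2.cvtColor(c["color"],cv2.COLOR_BGR2HSV);m=cv2.inRange(h,np.array(lo),np.array(hi))
    cs,_=cv2.findContours(m,cv2.RETR_EXTERNAL,cv2.CHAIN_APPROX_NONE);out=[]
    for k in cs:
        if cv2.contourArea(k)<amin: continue
        P=np.array([onz(c,*q[0],z,fish)[:2] for q in k]).astype(np.float32)
        r=cv2.minAreaRect(P*1000);out.append((np.round(r[0]),np.round(r[1]),round(r[2],1),cv2.contourArea(k)))
    return out
E
python3 - <<'E'
from h import *
p=sense()["tool_pos"];print(p)
w=wrist_obs("pics/w8.png");S=read_camera("scene");D=read_camera("side")
print("orange",[o for c,f in((w,1),(S,0),(D,0)) for o in blobpoly(c,[8,200,180],[18,255,255],.008,f)])
for n,c,f in(("w",w,1),("s",S,0),("d",D,0)):
    print(n,"wood",[o for o in blobpoly(c,[8,60,60],[20,185,230],.048,f) if max(o[1])>200 and max(o[1])<400])
    print(n,"red",[(o[0],o[1]) for o in blobpoly(c,[0,200,120],[4,255,255],.094,f,80) if max(o[1])<90])
E
```

```text
time_s: 15.52
tool_pos: [0.4668, -0.1905, 0.2342]
orientation: [3.139, -0.009, 0.0]
ft_force: [0.4, -1.1, 0.7]
grip_width: 0.0701
grasp_force: 0.0
[ 0.46680609 -0.19047537  0.23420421]
orange [(array([ 546., -421.]), array([97., 69.]), 3.0, 2462.0), (array([ 642., -396.]), array([145., 127.]), 11.0, 5243.0), (array([ 617., -384.]), array([236., 127.]), 3.8, 1347.0)]
w wood [(array([ 156., -695.]), array([229., 122.]), 47.9, 2351.0), (array([ 563., -257.]), array([239., 384.]), 2.5, 53414.0)]
w red [(array([ 585., -267.]), array([57., 32.]))]
s wood [(array([ 550., -205.]), array([230., 331.]), 5.9, 1815.5), (array([ 107., -726.]), array([337., 199.]), 72.4, 927.5), (array([-712., -371.]), array([251.,  81.]), 30.9, 352.0)]
s red [(array([ 575., -170.]), array([52., 49.])), (array([ 581., -255.]), array([60., 47.])), (array([-275., -136.]), array([69., 51.]))]
d wood [(array([ 949., -695.]), array([ 68., 216.]), 0.3, 2666.0), (array([ 530., -226.]), array([187., 314.]), 2.5, 1102.5), (array([770., 262.]), array([263.,  80.]), 65.6, 615.0), (array([ 379., 1419.]), array([264.,  73.]), 87.9, 321.0)]
d red [(array([ 574., -265.]), array([56., 56.])), (array([ 567., -183.]), array([56., 56.]))]
```

View pics/w8.png

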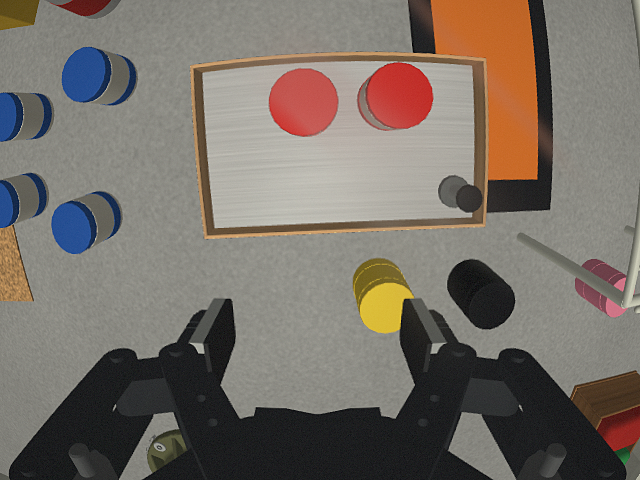

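The wrist view shows the tray corners at (192,66), (486,57), (487,225) and (207,238), with red lids at (303,102) and (397,96). The base's front-pin corner is at (551,209), and all four blue lids are on the left.

```bash
cat >> h.py <<'E'
def lids(c,fish,z):
    """(name,xy) of lid tops: saturated blue / red blobs, min circle of the convex blob on plane z"""
    h=cv2.cvtColor(c["color"],cv2.COLOR_BGR2HSV);out=[]
    for nm,lo,hi in(("B",[100,130,70],[128,255,255]),("R",[0,150,110],[7,255,255])):
        m=cv2.inRange(h,np.array(lo),np.array(hi))
        if nm=="R": m|=cv2.inRange(h,np.array([170,150,110]),np.array([180,255,255]))
        m=cv2.morphologyEx(m,cv2.MORPH_OPEN,np.ones((5,5),np.uint8) if fish else np.ones((3,3),np.uint8))
        for k in cv2.findContours(m,cv2.RETR_EXTERNAL,cv2.CHAIN_APPROX_NONE)[0]:
            if cv2.contourArea(k)<100: continue
            P=np.array([onz(c,*q[0],z,fish)[:2] for q in k]).astype(np.float32)
            (x,y),r=cv2.minEnclosingCircle(P)
            if .022<r<.048: out.append((nm,round(x,3),round(y,3),round(r,3)))
    return out
E
python3 - <<'E'
from h import *
w=read_camera("wrist")
C=[onz(w,*q,.048,1)[:2] for q in[(192,66),(486,57),(487,225),(207,238)]];print(np.round(C,3))
for a,b in((1,0),(2,3)): d=C[b]-C[a];print("tray heading",np.arctan2(d[1],d[0]))
print("pin",onz(w,469,199,.072,1).round(3))
B=[onz(w,*q,.008,1)[:2] for q in[(551,209),(543,5),(552,110),(490,212)]];print(np.round(B,3))
print("red",onz(w,303,102,.094,1).round(3),onz(w,397,96,.094,1).round(3));print(lids(w,1,.094));print(lids(w,1,.076))
E
```

```text
[[ 0.608 -0.067]
 [ 0.623 -0.356]
 [ 0.449 -0.367]
 [ 0.435 -0.075]]
tray heading 1.6221220560585172
tray heading 1.6193299250066204
pin [ 0.481 -0.332  0.072]
[[ 0.461 -0.478]
 [ 0.715 -0.458]
 [ 0.583 -0.468]
 [ 0.455 -0.389]]
red [ 0.563 -0.176  0.094] [ 0.57  -0.253  0.094]
[('B', 0.462, 0.062, 0.031), ('B', 0.491, 0.166, 0.028), ('B', 0.589, 0.147, 0.027), ('B', 0.614, 0.032, 0.031), ('R', 0.563, -0.167, 0.026), ('R', 0.579, -0.187, 0.023), ('R', 0.576, -0.26, 0.029)]
[('B', 0.457, 0.076, 0.033), ('B', 0.488, 0.187, 0.029), ('B', 0.592, 0.167, 0.029), ('B', 0.618, 0.045, 0.033), ('R', 0.564, -0.166, 0.028), ('R', 0.581, -0.187, 0.024), ('R', 0.578, -0.264, 0.031)]
```

```bash
python3 -m crank '[[[0,0,7,0,0,0,0.08],[0,0,7,0,0,0,0.08],[0,0,7,0,0,0,0.08],[0,0,7,0,0,0,0.08],[0,0,7,0,0,0,0.08],[0,0,7,0,0,0,0.08],[0,0,7,0,0,0,0.08],[0,0,7,0,0,0,0.08],[0,0,7,0,0,0,0.08],[0,0,7,0,0,0,0.08]]]'
python3 -m crank '[[[0,0,7,0,0,0,0.08],[0,0,7,0,0,0,0.08],[0,0,6,0,0,0,0.08],[0,0,0,-0.004,-0.033,0.02,0.08],[0,0,0,-0.004,-0.033,0.02,0.08],[0,0,0,-0.004,-0.033,0.02,0.08],[0,0,0,0,0,0,0.08],[0,0,0,0,0,0,0.08]]]'
python3 - <<'E'
from h import *
s=sense();print(s["tool_pos"],s["orientation"],s["q"])
w=wrist_obs("pics/w9.png");print(lids(w,1,.094))
E
```

```text
time_s: 16.55
tool_pos: [0.4644, -0.1895, 0.2249]
orientation: [3.139, 0.001, -1.228]
ft_force: [-0.5, -0.7, 0.3]
grip_width: 0.0801
grasp_force: 0.0
time_s: 17.22
tool_pos: [0.5631, -0.177, 0.161]
orientation: [3.132, 0.001, -1.57]
ft_force: [-0.3, 0.2, 0.1]
grip_width: 0.0797
grasp_force: 0.0
[ 0.56310827 -0.17704853  0.16104057] [ 3.13170533e+00  6.03058065e-04 -1.57011451e+00] [ 3.41049731e-02  2.31499629e-02 -2.03865402e-03 -9.33200262e-04
 -1.55546937e+00 -3.34012738e-02]
[('R', 0.568, -0.178, 0.029), ('R', 0.576, -0.26, 0.029)]
```

```bash
python3 -m crank '[[[0,0,0,0.001,-0.004,0.03,0.08],[0,0,0,0,0,0.035,0.08],[0,0,0,0,0,0.035,0.08],[0,0,0,0,0,0.03,0.08],[0,0,0,0,0,0.02,0.08],[0,0,0,0,0,0,0.08],[0,0,0,0,0,0,0.05],[0,0,0,0,0,0,0.05],[0,0,0,0,0,0,0.05],[0,0,0,0,0,0,0.05]]]'
python3 -m crank '[[[0,0,0,0,0,0,0.05],[0,0,0,0,0,0,0.05],[0,0,0,0,0,-0.01,0.05],[0,0,0,0,0,-0.03,0.05],[0,0,0,0,0,-0.03,0.05],[0,0,0,0,0,-0.03,0.05],[0,0,0,0,0,0,0.05]]]'
```

```text
time_s: 18.1
tool_pos: [0.5697, -0.1792, 0.0201]
orientation: [-3.137, -0.001, -1.57]
ft_force: [-1.6, -0.1, 7.3]
grip_width: 0.0583
grasp_force: 65.8
time_s: 18.68
tool_pos: [0.5711, -0.1798, 0.1253]
orientation: [-3.13, -0.003, -1.57]
ft_force: [1.5, -0.4, -0.9]
grip_width: 0.0583
grasp_force: 65.8
```

Jar held (58 mm), and the palm touched the lid at a reported z of about 0.020, so I stay above that. I carry this jar to the mat.

```bash
python3 -m crank '[[[0,0,0,0,0,-0.03,0.05],[0,0,0,-0.034,0.0122,0,0.05],[0,0,0,-0.034,0.0122,0,0.05],[0,0,0,-0.034,0.0122,0,0.05],[0,0,0,-0.034,0.0122,0,0.05],[0,0,0,-0.034,0.0122,0,0.05],[0,0,0,-0.034,0.0122,0,0.05],[0,0,0,-0.034,0.0122,0,0.05],[0,0,0,-0.034,0.0122,0,0.05],[0,0,0,-0.034,0.0122,0,0.05]]]'
python3 -m crank '[[[0,0,0,-0.034,0.0122,0,0.05],[0,0,0,-0.034,0.0122,0,0.05],[0,0,0,-0.034,0.0122,0,0.05],[0,0,0,-0.034,0.0122,0,0.05],[0,0,0,-0.034,0.0122,0,0.05],[0,0,0,0,0,0,0.05],[0,0,0,0,0,0,0.05]]]'
python3 - <<'E'
from h import *
s=sense();print(s["tool_pos"],s["orientation"],s["q"],s["grip_width"])
c=read_camera("wrist");cv2.imwrite("pics/w10.png",c["color"]);S=read_camera("scene");D=read_camera("side")
for I,f in((c,1),(S,0),(D,0)): print([o for o in blobpoly(I,[8,100,120],[18,230,255],.004,f) if 140<max(o[1])<260])
print("blue",[l for l in lids(c,1,.076)],[l for l in lids(S,0,.07) if l[1]>.4 and l[2]<.3])
print(tri(S,(441,338),D,(262,145)))
E
```

```text
time_s: 19.52
tool_pos: [0.4571, 0.1289, 0.147]
orientation: [-3.141, 0.001, -1.571]
ft_force: [0.8, 0.3, -3.3]
grip_width: 0.0584
grasp_force: 66.4
time_s: 20.1
tool_pos: [0.396, 0.2986, 0.1464]
orientation: [3.141, -0.0, -1.567]
ft_force: [-0.9, 1.0, -3.1]
grip_width: 0.0586
grasp_force: 66.3
[0.3960465  0.2986435  0.14642856] [ 3.14074993e+00 -1.37760216e-04 -1.56742300e+00] [ 1.05286440e+00 -2.40818702e-01 -2.71838479e-01 -6.62484301e-04
 -1.54031570e+00 -1.04947076e+00] 0.058559630019123704
[(array([404., 318.]), array([170., 130.]), 4.1, 16950.5)]
[(array([404., 340.]), array([170., 168.]), 4.3, 2900.5)]
[(array([ 981., -689.]), array([ 69., 224.]), 0.1, 2551.0), (array([403., 335.]), array([168., 171.]), 4.3, 2010.5), (array([ -35., 1636.]), array([239., 149.]), 87.7, 472.5)]
blue [('B', 0.486, 0.201, 0.03), ('B', 0.589, 0.18, 0.033)] [('B', 0.593, 0.18, 0.031), ('B', 0.488, 0.2, 0.031), ('B', 0.619, 0.048, 0.031), ('B', 0.456, 0.081, 0.031), ('R', 0.56, -0.272, 0.034)]
(array([0.59868008, 0.34144166, 0.04903936]), np.float64(0.0036589923987152425))
```

```bash
python3 -m crank '[[[0,0,0,0.002,-0.004,0.035,0.05],[0,0,0,0,0,0.035,0.05],[0,0,0,0,0,0.035,0.05],[0,0,0,0,0,0.025,0.05],[0,0,0,0,0,0.008,0.05],[0,0,0,0,0,0,0.05],[0,0,0,0,0,0,0.05],[0,0,0,0,0,0,0.075],[0,0,0,0,0,0,0.075],[0,0,0,0,0,0,0.075]]]'
python3 -m crank '[[[0,0,0,0,0,0,0.075],[0,0,0,0,0,-0.03,0.08],[0,0,0,0,0,-0.04,0.08],[0,0,0,0,0,-0.04,0.08],[0,0,0,0,0,-0.04,0.08],[0,0,0,0.034,-0.0108,0,0.08],[0,0,0,0.034,-0.0108,0,0.08],[0,0,0,0.034,-0.0108,0,0.08],[0,0,0,0.034,-0.0108,0,0.08],[0,0,0,0.034,-0.0108,0,0.08]]]'
python3 -m crank '[[[0,0,0,0.034,-0.0108,0,0.08],[0,0,0,0.034,-0.0108,0,0.08],[0,0,0,0.034,-0.0108,0,0.08],[0,0,0,0.034,-0.0108,0,0.08],[0,0,0,0.034,-0.0108,0,0.08],[0,0,0,0.034,-0.0108,0,0.08],[0,0,0,0.034,-0.0108,0,0.08],[0,0,0,0.034,-0.0108,0,0.08],[0,0,0,0.034,-0.0108,0,0.08],[0,0,0,0.034,-0.0108,0,0.08]]]'
python3 -m crank '[[[0,0,0,0.034,-0.0108,0,0.08],[0,0,0,0,0,0,0.08],[0,0,0,0,0,0,0.08]]]'
python3 - <<'E'
from h import *
s=sense();print(s["tool_pos"])
w=read_camera("wrist");print(lids(w,1,.094));S=read_camera("scene");D=read_camera("side")
print(lids(S,0,.08),lids(D,0,.08))
E
```

```text
time_s: 21.08
tool_pos: [0.402, 0.2957, 0.0099]
orientation: [-3.14, 0.002, -1.571]
ft_force: [-0.1, -0.3, 0.0]
grip_width: 0.0753
grasp_force: 0.0
time_s: 21.92
tool_pos: [0.4555, 0.1238, 0.1592]
orientation: [-3.14, 0.001, -1.57]
ft_force: [0.6, 1.0, 0.5]
grip_width: 0.08
grasp_force: 0.0
time_s: 22.75
tool_pos: [0.5637, -0.2167, 0.159]
orientation: [-3.141, -0.0, -1.571]
ft_force: [-0.2, 0.6, -0.2]
grip_width: 0.0801
grasp_force: 0.0
time_s: 23.0
tool_pos: [0.5739, -0.2505, 0.1575]
orientation: [3.14, -0.0, -1.574]
ft_force: [0.1, 0.4, -0.5]
grip_width: 0.08
grasp_force: 0.0
[ 0.57385985 -0.25049697  0.15748148]
[('R', 0.576, -0.261, 0.029)]
[('B', 0.601, 0.185, 0.031), ('B', 0.497, 0.206, 0.031), ('B', 0.626, 0.055, 0.031), ('B', 0.465, 0.087, 0.031), ('R', 0.408, 0.3, 0.032), ('R', 0.568, -0.263, 0.034), ('R', -0.295, -0.159, 0.044)] [('B', 0.786, -0.589, 0.024), ('B', 0.456, 0.077, 0.041), ('B', 0.615, 0.037, 0.032), ('B', 0.484, 0.187, 0.033), ('B', 0.588, 0.167, 0.033), ('R', 0.522, -0.557, 0.04), ('R', 0.581, -0.257, 0.033), ('R', 0.401, 0.288, 0.035)]
```

```bash
python3 -m crank '[[[0,0,0,0.0095,-0.001,0.03,0.08],[0,0,0,0,0,0.035,0.08],[0,0,0,0,0,0.035,0.08],[0,0,0,0,0,0.03,0.08],[0,0,0,0,0,0.004,0.08],[0,0,0,0,0,0,0.08],[0,0,0,0,0,0,0.05],[0,0,0,0,0,0,0.05],[0,0,0,0,0,0,0.05],[0,0,0,0,0,0,0.05]]]'
python3 -m crank '[[[0,0,0,0,0,0,0.05],[0,0,0,0,0,-0.03,0.05],[0,0,0,0,0,-0.04,0.05],[0,0,0,0,0,-0.04,0.05],[0,0,0,0,0,-0.03,0.05],[0,0,0,-0.0354,0.0096,0,0.05],[0,0,0,-0.0354,0.0096,0,0.05],[0,0,0,-0.0354,0.0096,0,0.05],[0,0,0,-0.0354,0.0096,0,0.05],[0,0,0,-0.0354,0.0096,0,0.05]]]'
python3 -m crank '[[[0,0,0,-0.0354,0.0096,0,0.05],[0,0,0,-0.0354,0.0096,0,0.05],[0,0,0,-0.0354,0.0096,0,0.05],[0,0,0,-0.0354,0.0096,0,0.05],[0,0,0,-0.0354,0.0096,0,0.05],[0,0,0,-0.0354,0.0096,0,0.05],[0,0,0,-0.0354,0.0096,0,0.05],[0,0,0,-0.0354,0.0096,0,0.05],[0,0,0,-0.0354,0.0096,0,0.05],[0,0,0,-0.0354,0.0096,0,0.05]]]'
python3 -m crank '[[[0,0,0,-0.0354,0.0096,0,0.05],[0,0,0,-0.0354,0.0096,0,0.05],[0,0,0,-0.0354,0.0096,0,0.05],[0,0,0,0,0,0,0.05],[0,0,0,0,0,0,0.05]]]'
```

```text
time_s: 23.98
tool_pos: [0.5772, -0.2588, 0.0287]
orientation: [-3.136, -0.002, -1.57]
ft_force: [-0.5, 2.2, 6.4]
grip_width: 0.058
grasp_force: 65.6
time_s: 24.82
tool_pos: [0.5264, -0.0797, 0.1654]
orientation: [-3.14, 0.001, -1.571]
ft_force: [0.3, 1.4, -2.8]
grip_width: 0.0577
grasp_force: 65.9
time_s: 25.65
tool_pos: [0.4301, 0.2747, 0.1657]
orientation: [-3.141, 0.002, -1.57]
ft_force: [1.6, 0.2, -2.5]
grip_width: 0.058
grasp_force: 65.9
time_s: 26.07
tool_pos: [0.4012, 0.3805, 0.1645]
orientation: [3.141, -0.0, -1.568]
ft_force: [-1.5, -0.1, -3.2]
grip_width: 0.058
grasp_force: 65.8
```

```bash
python3 -m crank '[[[0,0,0,0.003,-0.002,0.035,0.05],[0,0,0,0,0,0.035,0.05],[0,0,0,0,0,0.035,0.05],[0,0,0,0,0,0.03,0.05],[0,0,0,0,0,0.012,0.05],[0,0,0,0,0,0,0.05],[0,0,0,0,0,0,0.05]]]'
python3 -m crank '[[[0,0,0,0,0,0.002,0.05],[0,0,0,0,0,0,0.05]]]'
```

```text
time_s: 26.65
tool_pos: [0.4049, 0.3758, 0.0188]
orientation: [-3.14, 0.001, -1.571]
ft_force: [0.4, 0.4, -2.5]
grip_width: 0.0578
grasp_force: 67.3
time_s: 26.82
tool_pos: [0.4047, 0.3762, 0.0164]
orientation: [-3.141, 0.001, -1.571]
ft_force: [-0.1, 0.5, -2.8]
grip_width: 0.0582
grasp_force: 67.3
```

```bash
python3 -m crank '[[[0,0,0,0,0,0.0015,0.05],[0,0,0,0,0,0,0.075],[0,0,0,0,0,0,0.075],[0,0,0,0,0,0,0.075],[0,0,0,0,0,0,0.075],[0,0,0,0,0,-0.03,0.08],[0,0,0,0,0,-0.04,0.08],[0,0,0,0,0,-0.04,0.08],[0,0,0,0,0,-0.04,0.08],[0,0,0,0.03,-0.014,0,0.08]]]'
python3 -m crank '[[[0,0,0,0.03,-0.014,0,0.08],[0,0,0,0.03,-0.014,0,0.08],[0,0,0,0.03,-0.014,0,0.08],[0,0,0,0.03,-0.014,0,0.08],[0,0,0,0.026,-0.013,0,0.08],[0,0,0,0,0,0,0.08],[0,0,0,0,0,0,0.08]]]'
python3 - <<'E'
from h import *
s=sense();print(s["tool_pos"])
w=read_camera("wrist");print(lids(w,1,.076));S=read_camera("scene");D=read_camera("side")
print(lids(S,0,.07),lids(D,0,.07))
E
```

```text
time_s: 27.65
tool_pos: [0.42, 0.3504, 0.1737]
orientation: [-3.132, 0.01, -1.567]
ft_force: [1.8, -1.0, 1.4]
grip_width: 0.08
grasp_force: 0.0
time_s: 28.23
tool_pos: [0.4878, 0.1987, 0.1643]
orientation: [-3.141, 0.0, -1.573]
ft_force: [-0.7, 1.0, -0.6]
grip_width: 0.0802
grasp_force: 0.0
[0.48780692 0.1987343  0.16429747]
[('B', 0.488, 0.199, 0.03), ('B', 0.591, 0.179, 0.031), ('B', 0.455, 0.08, 0.029), ('B', 0.615, 0.05, 0.031), ('R', 0.409, 0.366, 0.024), ('R', 0.404, 0.3, 0.029)]
[('B', 0.593, 0.18, 0.031), ('B', 0.488, 0.201, 0.031), ('B', 0.619, 0.048, 0.031), ('B', 0.456, 0.081, 0.031), ('R', 0.402, 0.372, 0.033), ('R', 0.398, 0.296, 0.033)] [('B', 0.458, 0.086, 0.042), ('B', 0.619, 0.046, 0.033), ('B', 0.486, 0.198, 0.033), ('B', 0.591, 0.177, 0.034), ('R', 0.521, -0.547, 0.031), ('R', 0.403, 0.299, 0.035), ('R', 0.404, 0.378, 0.033)]
```

Both red jars stand on the mat. Now the fresh jars, starting with the one directly beneath the tool.

```bash
python3 -m crank '[[[0,0,0,0,0,0.035,0.08],[0,0,0,0,0,0.035,0.08],[0,0,0,0,0,0.035,0.08],[0,0,0,0,0,0.035,0.08],[0,0,0,0,0,0.016,0.08],[0,0,0,0,0,0,0.08],[0,0,0,0,0,0,0.05],[0,0,0,0,0,0,0.05],[0,0,0,0,0,0,0.05],[0,0,0,0,0,0,0.05]]]'
python3 -m crank '[[[0,0,0,0,0,0,0.05],[0,0,0,0,0,-0.03,0.05],[0,0,0,0,0,-0.04,0.05],[0,0,0,0,0,-0.04,0.05],[0,0,0,0,0,-0.04,0.05],[0,0,0,0.0351,-0.0012,0,0.05],[0,0,0,0.0351,-0.0012,0,0.05],[0,0,0,0.0351,-0.0012,0,0.05],[0,0,0,0.0351,-0.0012,0,0.05],[0,0,0,0.0351,-0.0012,0,0.05]]]'
python3 -m crank '[[[0,0,0,0.0351,-0.0012,0,0.05],[0,0,0,0.0351,-0.0012,0,0.05],[0,0,0,0.0351,-0.0012,0,0.05],[0,0,0,0.0351,-0.0012,0,0.05],[0,0,0,0,0,0,0.05],[0,0,0,0,0,0.03,0.05],[0,0,0,0,0,0.03,0.05],[0,0,0,0,0,0,0.05],[0,0,0,0,0,0,0.05]]]'
```

```text
time_s: 29.22
tool_pos: [0.4885, 0.2013, 0.0105]
orientation: [-3.138, 0.003, -1.57]
ft_force: [-0.0, 1.0, 5.1]
grip_width: 0.0579
grasp_force: 65.7
time_s: 30.05
tool_pos: [0.4925, 0.0231, 0.1578]
orientation: [3.141, 0.001, -1.57]
ft_force: [0.6, 0.3, -3.9]
grip_width: 0.0578
grasp_force: 66.8
time_s: 30.8
tool_pos: [0.4966, -0.1162, 0.0967]
orientation: [3.137, -0.001, -1.571]
ft_force: [0.0, -0.4, -1.1]
grip_width: 0.0579
grasp_force: 66.4
```

```bash
python3 -m crank '[[[0,0,0,0.001,-0.002,0.03,0.05],[0,0,0,0,0,0.025,0.05],[0,0,0,0,0,0.008,0.05],[0,0,0,0,0,0.0035,0.05],[0,0,0,0,0,0,0.05],[0,0,0,0,0,0,0.05],[0,0,0,0,0,0,0.072],[0,0,0,0,0,0,0.072],[0,0,0,0,0,0,0.072],[0,0,0,0,0,0,0.072]]]'
python3 -m crank '[[[0,0,0,0,0,-0.03,0.072],[0,0,0,0,0,-0.035,0.08],[0,0,0,0,0,-0.035,0.08],[0,0,0,0,0,-0.03,0.08],[0,0,0,-0.033,0.0072,0,0.08],[0,0,0,-0.033,0.0072,0,0.08],[0,0,0,-0.033,0.0072,0,0.08],[0,0,0,-0.033,0.0072,0,0.08],[0,0,0,-0.033,0.0072,0,0.08],[0,0,0,-0.033,0.0072,0,0.08]]]'
python3 -m crank '[[[0,0,0,0,0,0,0.08],[0,0,0,0,0,0,0.08]]]'
python3 - <<'E'
from h import *
s=sense();print(s["tool_pos"])
w=read_camera("wrist");print(lids(w,1,.076),lids(w,1,.094));S=read_camera("scene")
print(lids(S,0,.07),lids(S,0,.088))
E
```

```text
time_s: 31.63
tool_pos: [0.5008, -0.117, 0.0327]
orientation: [-3.14, -0.0, -1.571]
ft_force: [-0.4, -0.4, 0.1]
grip_width: 0.0723
grasp_force: 0.0
time_s: 32.47
tool_pos: [0.4564, 0.0824, 0.1623]
orientation: [-3.14, 0.0, -1.571]
ft_force: [-0.1, 0.6, 0.0]
grip_width: 0.0802
grasp_force: 0.0
time_s: 32.63
tool_pos: [0.4566, 0.0825, 0.1621]
orientation: [-3.141, 0.0, -1.567]
ft_force: [0.4, -1.5, 0.0]
grip_width: 0.0797
grasp_force: 0.0
[0.45663564 0.08247402 0.16206328]
[('B', 0.593, 0.172, 0.032), ('B', 0.456, 0.079, 0.03), ('B', 0.615, 0.047, 0.032)] [('B', 0.584, 0.161, 0.029), ('B', 0.456, 0.075, 0.028), ('B', 0.604, 0.045, 0.029)]
[('B', 0.593, 0.18, 0.031), ('B', 0.619, 0.048, 0.031), ('B', 0.456, 0.081, 0.031), ('B', 0.486, -0.131, 0.031), ('R', 0.402, 0.372, 0.033), ('R', 0.398, 0.296, 0.033)] [('B', 0.607, 0.189, 0.03), ('B', 0.633, 0.06, 0.03), ('B', 0.472, 0.092, 0.03), ('B', 0.502, -0.117, 0.031), ('R', 0.419, 0.379, 0.032), ('R', 0.415, 0.304, 0.032)]
```

```bash
python3 -m crank '[[[0,0,0,0.001,0,0.035,0.08],[0,0,0,0,0,0.035,0.08],[0,0,0,0,0,0.035,0.08],[0,0,0,0,0,0.035,0.08],[0,0,0,0,0,0.014,0.08],[0,0,0,0,0,0,0.08],[0,0,0,0,0,0,0.05],[0,0,0,0,0,0,0.05],[0,0,0,0,0,0,0.05],[0,0,0,0,0,0,0.05]]]'
python3 -m crank '[[[0,0,0,0,0,0,0.05],[0,0,0,0,0,-0.03,0.05],[0,0,0,0,0,-0.04,0.05],[0,0,0,0,0,-0.04,0.05],[0,0,0,0,0,-0.04,0.05],[0,0,0,0.0321,-0.0126,0,0.05],[0,0,0,0.0321,-0.0126,0,0.05],[0,0,0,0.0321,-0.0126,0,0.05],[0,0,0,0.0321,-0.0126,0,0.05],[0,0,0,0.0321,-0.0126,0,0.05]]]'
python3 -m crank '[[[0,0,0,0.0321,-0.0126,0,0.05],[0,0,0,0.0321,-0.0126,0,0.05],[0,0,0,0.0321,-0.0126,0,0.05],[0,0,0,0,0,0,0.05],[0,0,0,0,0,0.03,0.05],[0,0,0,0,0,0.03,0.05],[0,0,0,0,0,0,0.05],[0,0,0,0,0,0,0.05]]]'
```

```text
time_s: 33.57
tool_pos: [0.4584, 0.0803, 0.01]
orientation: [-3.138, 0.001, -1.571]
ft_force: [-0.6, -0.2, 5.8]
grip_width: 0.0579
grasp_force: 65.5
time_s: 34.4
tool_pos: [0.5201, -0.0817, 0.1575]
orientation: [-3.141, 0.001, -1.57]
ft_force: [0.4, 0.7, -2.1]
grip_width: 0.0581
grasp_force: 66.5
time_s: 35.07
tool_pos: [0.5563, -0.1767, 0.096]
orientation: [3.137, 0.0, -1.571]
ft_force: [0.4, 0.1, -1.3]
grip_width: 0.0582
grasp_force: 66.0
```

```bash
python3 -m crank '[[[0,0,0,0,-0.001,0.03,0.05],[0,0,0,0,0,0.025,0.05],[0,0,0,0,0,0.008,0.05],[0,0,0,0,0,0.003,0.05],[0,0,0,0,0,0,0.05],[0,0,0,0,0,0,0.05],[0,0,0,0,0,0,0.072],[0,0,0,0,0,0,0.072],[0,0,0,0,0,0,0.072],[0,0,0,0,0,0,0.072]]]'
python3 -m crank '[[[0,0,0,0,0,-0.03,0.072],[0,0,0,0,0,-0.035,0.08],[0,0,0,0,0,-0.035,0.08],[0,0,0,0,0,-0.03,0.08],[0,0,0,-0.032,-0.0086,0,0.08],[0,0,0,-0.032,-0.0086,0,0.08],[0,0,0,-0.032,-0.0086,0,0.08],[0,0,0,-0.032,-0.0086,0,0.08],[0,0,0,-0.032,-0.0086,0,0.08],[0,0,0,-0.032,-0.0086,0,0.08]]]'
python3 -m crank '[[[0,0,0,-0.032,-0.0086,0,0.08],[0,0,0,0,0,0,0.08],[0,0,0,0,0,0,0.08]]]'
python3 - <<'E'
from h import *
s=sense();print(s["tool_pos"])
w=read_camera("wrist");print(lids(w,1,.076),lids(w,1,.094));S=read_camera("scene")
print(lids(S,0,.07),lids(S,0,.088))
E
```

```text
time_s: 35.9
tool_pos: [0.5593, -0.1769, 0.0327]
orientation: [-3.14, -0.0, -1.571]
ft_force: [0.1, -0.5, -0.4]
grip_width: 0.0722
grasp_force: 0.0
time_s: 36.73
tool_pos: [0.6106, 0.0168, 0.1622]
orientation: [-3.141, -0.0, -1.571]
ft_force: [0.7, -0.9, 0.3]
grip_width: 0.08
grasp_force: 0.0
time_s: 36.98
tool_pos: [0.619, 0.0489, 0.1613]
orientation: [3.141, -0.0, -1.568]
ft_force: [0.4, -0.3, -0.1]
grip_width: 0.0798
grasp_force: 0.0
[0.61896085 0.04890069 0.16130867]
[('B', 0.593, 0.175, 0.033), ('B', 0.618, 0.048, 0.03), ('B', 0.494, -0.123, 0.034), ('R', 0.429, 0.296, 0.03)] [('B', 0.595, 0.162, 0.03), ('B', 0.618, 0.043, 0.028), ('B', 0.503, -0.116, 0.031), ('R', 0.442, 0.274, 0.028)]
[('B', 0.593, 0.18, 0.031), ('B', 0.619, 0.048, 0.031), ('B', 0.546, -0.19, 0.031), ('R', 0.402, 0.372, 0.033), ('R', 0.427, 0.292, 0.033)] [('B', 0.607, 0.189, 0.03), ('B', 0.633, 0.06, 0.03), ('B', 0.561, -0.175, 0.03), ('R', 0.419, 0.379, 0.032), ('R', 0.444, 0.299, 0.032)]
```

One red jar on the mat got knocked about 30 mm, to (0.428,0.293). It is still on the mat, so I continue.

```bash
python3 -m crank '[[[0,0,0,0.001,0,0.035,0.08],[0,0,0,0,0,0.035,0.08],[0,0,0,0,0,0.035,0.08],[0,0,0,0,0,0.035,0.08],[0,0,0,0,0,0.014,0.08],[0,0,0,0,0,0,0.08],[0,0,0,0,0,0,0.05],[0,0,0,0,0,0,0.05],[0,0,0,0,0,0,0.05],[0,0,0,0,0,0,0.05]]]'
python3 -m crank '[[[0,0,0,0,0,0,0.05],[0,0,0,0,0,-0.03,0.05],[0,0,0,0,0,-0.04,0.05],[0,0,0,0,0,-0.04,0.05],[0,0,0,0,0,-0.04,0.05],[0,0,0,0.0317,0.0126,0,0.05],[0,0,0,0.0317,0.0126,0,0.05],[0,0,0,0.0317,0.0126,0,0.05],[0,0,0,0.0317,0.0126,0,0.05],[0,0,0,0.0317,0.0126,0,0.05]]]'
python3 -m crank '[[[0,0,0,0.0317,0.0126,0,0.05],[0,0,0,0.0317,0.0126,0,0.05],[0,0,0,0.0317,0.0126,0,0.05],[0,0,0,0.0317,0.0126,0,0.05],[0,0,0,0,0,0,0.05],[0,0,0,0,0,0.03,0.05],[0,0,0,0,0,0.03,0.05],[0,0,0,0,0,0,0.05],[0,0,0,0,0,0,0.05]]]'
```

```text
time_s: 37.92
tool_pos: [0.6205, 0.0463, 0.0105]
orientation: [-3.137, 0.001, -1.571]
ft_force: [-1.4, -0.5, 4.7]
grip_width: 0.0582
grasp_force: 65.7
time_s: 38.75
tool_pos: [0.5549, -0.1132, 0.1575]
orientation: [-3.141, 0.001, -1.57]
ft_force: [0.6, -1.1, -2.6]
grip_width: 0.0579
grasp_force: 66.2
time_s: 39.5
tool_pos: [0.5042, -0.2389, 0.0964]
orientation: [3.138, 0.0, -1.571]
ft_force: [0.9, -0.7, -1.4]
grip_width: 0.0581
grasp_force: 65.8
```

```bash
python3 -m crank '[[[0,0,0,0,-0.001,0.03,0.05],[0,0,0,0,0,0.025,0.05],[0,0,0,0,0,0.008,0.05],[0,0,0,0,0,0.003,0.05],[0,0,0,0,0,0,0.05],[0,0,0,0,0,0,0.05],[0,0,0,0,0,0,0.072],[0,0,0,0,0,0,0.072],[0,0,0,0,0,0,0.072],[0,0,0,0,0,0,0.072]]]'
python3 -m crank '[[[0,0,0,0,0,-0.03,0.072],[0,0,0,0,0,-0.035,0.08],[0,0,0,0,0,-0.035,0.08],[0,0,0,0,0,-0.03,0.08],[0,0,0,-0.0348,-0.0073,0,0.08],[0,0,0,-0.0348,-0.0073,0,0.08],[0,0,0,-0.0348,-0.0073,0,0.08],[0,0,0,-0.0348,-0.0073,0,0.08],[0,0,0,-0.0348,-0.0073,0,0.08],[0,0,0,-0.0348,-0.0073,0,0.08]]]'
python3 -m crank '[[[0,0,0,-0.0348,-0.0073,0,0.08],[0,0,0,-0.0348,-0.0073,0,0.08],[0,0,0,-0.0348,-0.0073,0,0.08],[0,0,0,-0.0348,-0.0073,0,0.08],[0,0,0,-0.0348,-0.0073,0,0.08],[0,0,0,-0.0348,-0.0073,0,0.08],[0,0,0,0,0,0,0.08],[0,0,0,0,0,0,0.08]]]'
python3 - <<'E'
from h import *
s=sense();print(s["tool_pos"])
w=read_camera("wrist");print(lids(w,1,.076));S=read_camera("scene")
print(lids(S,0,.07),lids(S,0,.088))
E
```

```text
time_s: 40.33
tool_pos: [0.5071, -0.2393, 0.0327]
orientation: [-3.14, -0.001, -1.571]
ft_force: [0.2, -0.4, -0.1]
grip_width: 0.0719
grasp_force: 0.0
time_s: 41.17
tool_pos: [0.5504, -0.0286, 0.1622]
orientation: [-3.14, 0.0, -1.571]
ft_force: [0.8, -1.0, -0.2]
grip_width: 0.0802
grasp_force: 0.0
time_s: 41.83
tool_pos: [0.5939, 0.1802, 0.1609]
orientation: [3.141, -0.001, -1.568]
ft_force: [0.7, -0.7, 1.1]
grip_width: 0.08
grasp_force: 0.0
[0.59389837 0.18021602 0.16093552]
[('B', 0.593, 0.178, 0.03), ('R', 0.41, 0.39, 0.024), ('R', 0.428, 0.29, 0.029)]
[('B', 0.593, 0.18, 0.031), ('B', 0.546, -0.191, 0.032), ('B', 0.487, -0.132, 0.032), ('B', 0.494, -0.252, 0.032), ('R', 0.402, 0.372, 0.033), ('R', 0.427, 0.291, 0.033)] [('B', 0.607, 0.189, 0.03), ('B', 0.561, -0.176, 0.031), ('B', 0.503, -0.118, 0.031), ('B', 0.509, -0.236, 0.031), ('R', 0.419, 0.379, 0.032), ('R', 0.444, 0.299, 0.032)]
```

```bash
python3 -m crank '[[[0,0,0,0.0015,0,0.035,0.08],[0,0,0,0,0,0.035,0.08],[0,0,0,0,0,0.035,0.08],[0,0,0,0,0,0.035,0.08],[0,0,0,0,0,0.014,0.08],[0,0,0,0,0,0,0.08],[0,0,0,0,0,0,0.05],[0,0,0,0,0,0,0.05],[0,0,0,0,0,0,0.05],[0,0,0,0,0,0,0.05]]]'
python3 -m crank '[[[0,0,0,0,0,0,0.05],[0,0,0,0,0,-0.03,0.05],[0,0,0,0,0,-0.04,0.05],[0,0,0,0,0,-0.04,0.05],[0,0,0,0,0,-0.04,0.05],[0,0,0,0.0339,0.0022,0,0.05],[0,0,0,0.0339,0.0022,0,0.05],[0,0,0,0.0339,0.0022,0,0.05],[0,0,0,0.0339,0.0022,0,0.05],[0,0,0,0.0339,0.0022,0,0.05]]]'
python3 -m crank '[[[0,0,0,0.0339,0.0022,0,0.05],[0,0,0,0.0339,0.0022,0,0.05],[0,0,0,0.0339,0.0022,0,0.05],[0,0,0,0.0339,0.0022,0,0.05],[0,0,0,0.0339,0.0022,0,0.05],[0,0,0,0.0339,0.0022,0,0.05],[0,0,0,0.0339,0.0022,0,0.05],[0,0,0,0.0339,0.0022,0,0.05],[0,0,0,0.0339,0.0022,0,0.05],[0,0,0,0,0,0,0.05]]]'
python3 -m crank '[[[0,0,0,0,0,0.03,0.05],[0,0,0,0,0,0.03,0.05],[0,0,0,0,0,0,0.05],[0,0,0,0,0,0,0.05]]]'
```

```text
time_s: 42.77
tool_pos: [0.5956, 0.1774, 0.0106]
orientation: [-3.138, 0.002, -1.571]
ft_force: [-1.4, -0.3, 6.2]
grip_width: 0.058
grasp_force: 65.9
time_s: 43.6
tool_pos: [0.5825, 0.0064, 0.1574]
orientation: [3.141, 0.001, -1.57]
ft_force: [1.2, -0.4, -3.0]
grip_width: 0.0582
grasp_force: 66.9
time_s: 44.43
tool_pos: [0.5616, -0.3026, 0.1567]
orientation: [3.14, -0.001, -1.576]
ft_force: [0.5, 0.9, -4.3]
grip_width: 0.0581
grasp_force: 66.5
time_s: 44.77
tool_pos: [0.5619, -0.2972, 0.0956]
orientation: [3.137, 0.001, -1.571]
ft_force: [0.1, -0.4, -1.4]
grip_width: 0.0582
grasp_force: 66.4
```

```bash
python3 -m crank '[[[0,0,0,-0.001,-0.001,0.03,0.05],[0,0,0,0,0,0.025,0.05],[0,0,0,0,0,0.008,0.05],[0,0,0,0,0,0.002,0.05],[0,0,0,0,0,0,0.05],[0,0,0,0,0,0,0.05],[0,0,0,0,0,0,0.072],[0,0,0,0,0,0,0.072],[0,0,0,0,0,0,0.072],[0,0,0,0,0,0,0.072]]]'
python3 -m crank '[[[0,0,0,0,0,-0.03,0.072],[0,0,0,0,0,-0.035,0.06],[0,0,0,0,0,-0.035,0.06],[0,0,0,-0.02,0.034,-0.03,0.06],[0,0,0,-0.02,0.034,0,0.06],[0,0,0,-0.02,0.034,0,0.06],[0,0,0,-0.02,0.034,0,0.06],[0,0,0,-0.02,0.034,0,0.06],[0,0,0,0,0,0,0.06],[0,0,0,0,0,0,0.06]]]'
python3 - <<'E'
from h import *
s=sense();print(s["tool_pos"])
w=wrist_obs("pics/w11.png");print(lids(w,1,.094));S=read_camera("scene");D=read_camera("side")
print(lids(S,0,.088))
print("yellow",[(ce.round(),onz(c,*ce,.04,f).round(3)) for c,f in((S,0),(D,0)) for ce,st in blobs(c["color"],[20,180,120],[30,255,255],100) if st[4]<1500])
E
```

```text
time_s: 45.6
tool_pos: [0.5649, -0.2969, 0.034]
orientation: [-3.14, -0.001, -1.571]
ft_force: [-0.2, -0.5, -0.3]
grip_width: 0.0722
grasp_force: 0.0
time_s: 46.43
tool_pos: [0.3992, -0.1994, 0.16]
orientation: [-3.136, -0.001, -1.569]
ft_force: [1.0, 0.3, 0.4]
grip_width: 0.06
grasp_force: 0.0
[ 0.39918171 -0.19935936  0.1600416 ]
[('B', 0.503, -0.125, 0.032), ('B', 0.556, -0.178, 0.033), ('B', 0.504, -0.227, 0.039), ('B', 0.562, -0.295, 0.032)]
[('B', 0.561, -0.176, 0.031), ('B', 0.502, -0.117, 0.031), ('B', 0.566, -0.293, 0.032), ('B', 0.509, -0.236, 0.031), ('R', 0.419, 0.379, 0.032), ('R', 0.444, 0.299, 0.032), ('R', -0.283, -0.146, 0.046)]
yellow [(array([247.,  24.]), array([-0.429, -1.455,  0.04 ])), (array([124., 101.]), array([ 0.407, -1.276,  0.04 ])), (array([ 24., 147.]), array([ 0.837, -1.273,  0.04 ])), (array([135., 173.]), array([ 0.668, -0.833,  0.04 ])), (array([320., 200.]), array([ 0.37, -0.26,  0.04]))]
```

View pics/w11.png

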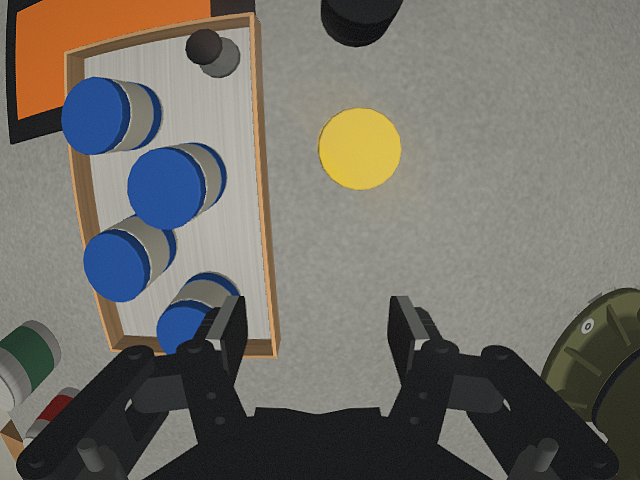

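All four blue jars stand in the tray; the yellow distractor sits at (360,149), clear of the push if I use a 170 mm radius. Swinging home now with the outside of the finger against the front wall.

```bash
python3 -m crank '[[[0,0,-2.8,-0.026,0.018,0.02,0.06],[0,0,0,0,0,0.038,0.06],[0,0,0,0,0,0.038,0.06],[0,0,0,0,0,0.038,0.06],[0,0,0,0,0,0.031,0.06],[0,0,0,0,0,0,0.06],[0,0,0,0,0,0,0.06]]]'
python3 -m crank '[[[0,0,0,0,-0.006,0,0.06],[0,0,0,0,-0.006,0,0.06],[0,0,1.5,-0.002,-0.0045,0,0.06],[0,0,3,-0.0039,-0.009,0,0.06],[0,0,3,-0.0039,-0.009,0,0.06],[0,0,3,-0.0039,-0.009,0,0.06],[0,0,3,-0.0039,-0.009,0,0.06],[0,0,3,-0.0039,-0.009,0,0.06],[0,0,3,-0.0039,-0.009,0,0.06],[0,0,3,-0.0039,-0.009,0,0.06]]]'
python3 - <<'E'
from h import *
w=read_camera("wrist");print(lids(w,1,.094));S=read_camera("scene");print(lids(S,0,.088))
E
```

```text
time_s: 47.17
tool_pos: [0.3808, -0.1744, -0.0082]
orientation: [3.136, -0.001, -1.522]
ft_force: [1.3, 0.4, 2.0]
grip_width: 0.0603
grasp_force: 0.0
time_s: 48.0
tool_pos: [0.4658, -0.1525, -0.0051]
orientation: [-3.14, 0.0, -1.917]
ft_force: [-3.4, -0.1, 1.1]
grip_width: 0.0601
grasp_force: 1.3
[('B', 0.579, -0.163, 0.03), ('B', 0.526, -0.246, 0.025)]
[('B', 0.588, -0.145, 0.033), ('B', 0.621, -0.221, 0.034), ('B', 0.546, -0.254, 0.033), ('B', 0.572, -0.331, 0.036), ('R', 0.419, 0.379, 0.032), ('R', 0.444, 0.299, 0.032), ('R', -0.283, -0.146, 0.046)]
```

```bash
python3 -m crank '[[[0,0,3,-0.0039,-0.009,0,0.06],[0,0,3,-0.0039,-0.009,0,0.06],[0,0,3,-0.0039,-0.009,0,0.06],[0,0,3,-0.0039,-0.009,0,0.06],[0,0,3,-0.0039,-0.009,0,0.06],[0,0,3,-0.0039,-0.009,0,0.06],[0,0,3,-0.0039,-0.009,0,0.06],[0,0,3,-0.0039,-0.009,0,0.06],[0,0,3,-0.0039,-0.009,0,0.06],[0,0,3,-0.0039,-0.009,0,0.06]]]'
python3 -m crank '[[[0,0,3,-0.0039,-0.009,0,0.06],[0,0,3,-0.0039,-0.009,0,0.06],[0,0,3,-0.0039,-0.009,0,0.06],[0,0,3,-0.0039,-0.009,0,0.06],[0,0,3,-0.0039,-0.009,0,0.06],[0,0,3,-0.0039,-0.009,0,0.06],[0,0,3,-0.0039,-0.009,0,0.06],[0,0,3,-0.0039,-0.009,0,0.06],[0,0,3,-0.0039,-0.009,0,0.06],[0,0,0,0,0,0,0.06]]]'
cat >> h.py <<'E'
def orange(c,f):
    h=cv2.cvtColor(c["color"],cv2.COLOR_BGR2HSV);m=cv2.inRange(h,np.array([8,210,180]),np.array([18,255,255]));return int((m>0).sum())
E
python3 - <<'E'
from h import *
print(sense()["tool_pos"],sense()["orientation"])
w=read_camera("wrist");cv2.imwrite("pics/w12.png",w["color"]);print(lids(w,1,.094));S=read_camera("scene");print(lids(S,0,.088));cv2.imwrite("pics/s12.png",S["color"])
D=read_camera("side");cv2.imwrite("pics/d12.png",D["color"])
for n,c,f in(("s",S,0),("d",D,0)):
    print(n,"wood",[o for o in blobpoly(c,[8,60,60],[20,185,230],.048,f) if 250<max(o[1])<400 and .4<o[0][0]/1000<.75])
E
```

```text
time_s: 48.93
tool_pos: [0.5607, -0.1683, -0.0061]
orientation: [-3.141, 0.002, -2.438]
ft_force: [-0.6, 2.8, 1.1]
grip_width: 0.0597
grasp_force: 1.6
time_s: 49.77
tool_pos: [0.6297, -0.2238, -0.0062]
orientation: [-3.141, 0.002, -2.91]
ft_force: [0.1, -0.5, -0.9]
grip_width: 0.0602
grasp_force: 0.0
[ 0.62969568 -0.2238075  -0.00618766] [-3.14070608e+00  1.96974939e-03 -2.91008662e+00]
[('B', 0.684, -0.327, 0.032), ('B', 0.583, -0.323, 0.023)]
[('B', 0.703, -0.316, 0.032), ('B', 0.657, -0.383, 0.031), ('B', 0.593, -0.348, 0.03), ('B', 0.543, -0.411, 0.032), ('R', 0.419, 0.379, 0.032), ('R', 0.444, 0.299, 0.032)]
s wood []
d wood [(array([ 586., -294.]), array([317.,  62.]), 20.7, 769.5)]
```

View pics/w12.png

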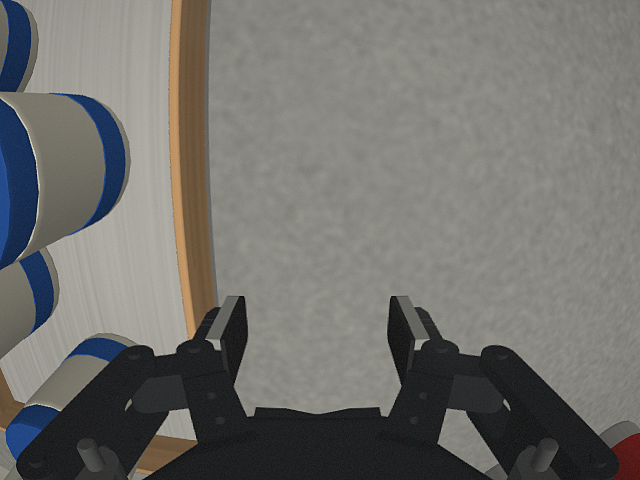

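One jar's blue lid is at the lower left and all jars are upright. The front wall is at u≈190, with the tray about 8.5° from home. I finish the swing.

```bash
python3 -m crank '[[[0,0,2.5,-0.0033,-0.0075,0,0.06],[0,0,2.5,-0.0033,-0.0075,0,0.06],[0,0,2.5,-0.0033,-0.0075,0,0.06],[0,0,1,-0.0013,-0.003,0,0.06],[0,0,0,0,0,0,0.06],[0,0,0,0,0,0,0.06]]]'
python3 -m crank '[[[0,0,0,0,0.01,0,0.06],[0,0,0,0,0.01,-0.02,0.06],[0,0,0,0,0.02,-0.03,0.06],[0,0,0,0,0.02,-0.03,0.06],[0,0,0,0,0.02,-0.03,0.06],[0,0,0,0,0.02,-0.035,0.06],[0,0,0,0,0.02,-0.035,0.06],[0,0,0,0,0.02,-0.03,0.06],[0,0,0,0,0,0,0.06]]]'
python3 - <<'E'
from h import *
print(sense()["tool_pos"],sense()["orientation"])
w=read_camera("wrist");cv2.imwrite("pics/w13.png",w["color"]);S=read_camera("scene")
print("orange px",orange(w,1),orange(S,0))
W=lids(w,1,.094);L=[l for l in lids(S,0,.088) if l[0]=="B"];print(W,L)
a=max(L,key=lambda l:l[1]);b=[l for l in L if l[1]>.45];b=min(b,key=lambda l:l[1]);print("heading",np.arctan2(a[2]-b[2],a[1]-b[1])-.2966)
h=cv2.cvtColor(w["color"],40);m=cv2.inRange(h,np.array([8,60,60]),np.array([20,190,240]));
m[400:]=0
for lo in range(0,400,50):
    xs=[(np.where(m[v])[0].max()) for v in (lo+10,) if m[v].any()]
    if xs: print(lo+10,xs,onz(w,xs[0],lo+10,.048,1)[:2].round(3))
E
```

```text
time_s: 50.42
tool_pos: [0.6433, -0.2461, -0.0071]
orientation: [-3.141, -0.0, -3.056]
ft_force: [0.5, -0.2, 0.3]
grip_width: 0.06
grasp_force: 0.0
time_s: 51.17
tool_pos: [0.6338, -0.1037, 0.2119]
orientation: [-3.14, 0.012, -3.054]
ft_force: [-1.1, -1.1, 0.9]
grip_width: 0.0598
grasp_force: 0.0
[ 0.6338267  -0.10368211  0.21187454] [-3.13973837  0.01249717 -3.0535444 ]
orange px 0 18
[('B', 0.701, -0.341, 0.034), ('B', 0.649, -0.401, 0.034), ('B', 0.586, -0.354, 0.033), ('B', 0.531, -0.412, 0.033)] [('B', 0.704, -0.343, 0.032), ('B', 0.651, -0.406, 0.032), ('B', 0.588, -0.358, 0.032), ('B', 0.533, -0.417, 0.031)]
heading 0.11181537987714107
10 [np.int64(624)] [0.35  0.233]
60 [np.int64(639)] [0.406 0.261]
110 [np.int64(639)] [0.468 0.267]
160 [np.int64(141)] [ 0.596 -0.279]
210 [np.int64(145)] [ 0.647 -0.275]
260 [np.int64(153)] [ 0.7   -0.269]
310 [np.int64(595)] [0.727 0.267]
```

```bash
python3 -m crank '[[[0,0,0,0,0.039,0,0.06],[0,0,0,0,0.039,0,0.06],[0,0,0,0,0.039,0,0.06],[0,0,0,0,0.039,0,0.06],[0,0,0,0,0.039,0,0.06],[0,0,0,0,0.039,0,0.06],[0,0,0,0,0.039,0,0.06],[0,0,0,0,0.039,0,0.06],[0,0,0,0,0.039,0,0.06],[0,0,0,0,0.039,0,0.06]]]'
python3 -m crank '[[[0,0,0,0,0.02,0,0.06],[0,0,0,0,0,0,0.06],[0,0,0,0,0,0,0.06]]]'
python3 - <<'E'
from h import *
print(sense()["tool_pos"],sense()["orientation"],sense()["q"])
w=read_camera("wrist");np.savez("w14.npz",K=w["intrinsics"],E=w["extrinsics"],im=w["color"])
def pf(c,p):
    E=np.array(c["extrinsics"]);K=c["intrinsics"];q=E[:3,:3]@p+E[:3,3];th=np.arctan2(np.hypot(q[0],q[1]),q[2]);r=q[:2]/np.hypot(q[0],q[1])*th;return np.array([K[0][0]*r[0]+K[0][2],K[1][1]*r[1]+K[1][2]])
q=pf(w,np.array([.599,.341,.05]));print(q)
a,b=int(q[0])-90,int(q[1])-90;print(a,b)
a=max(0,min(a,460));b=max(0,min(b,300))
L=cv2.resize(w["color"][b:b+180,a:a+180],(540,540),interpolation=2)
z=cv2.imread("pics/w13.png")[100:460,0:170];z=cv2.resize(z,(255,540))
cv2.imwrite("pics/v14.png",np.hstack([L,z]));print("crop",a,b)
g=blobs(w["color"],[45,90,50],[80,255,255],20);print("green",[(c.round(1),s[4],onz(w,*c,.041,1).round(3)) for c,s in g])
E
```

```text
time_s: 52.1
tool_pos: [0.598, 0.2835, 0.201]
orientation: [-3.14, -0.002, -3.057]
ft_force: [1.8, -0.2, -0.3]
grip_width: 0.0599
grasp_force: 0.0
time_s: 52.35
tool_pos: [0.5966, 0.3026, 0.2006]
orientation: [-3.14, -0.003, -3.056]
ft_force: [0.8, -0.5, 0.5]
grip_width: 0.0603
grasp_force: 0.0
[0.59664144 0.30261156 0.20064842] [-3.13974276e+00 -2.60178562e-03 -3.05568454e+00] [ 7.67385004e-01  2.28233781e-01  2.93308052e-01 -2.02731833e-04
 -1.63905658e+00 -2.25228431e+00]
[357.95400335 221.47969584]
267 131
crop 267 131
green [(array([342.3, 256.7]), np.int32(126), array([0.637, 0.331, 0.041])), (array([ 50.8, 315.5]), np.int32(736), array([ 0.749, -0.021,  0.041]))]
```

View pics/v14.png

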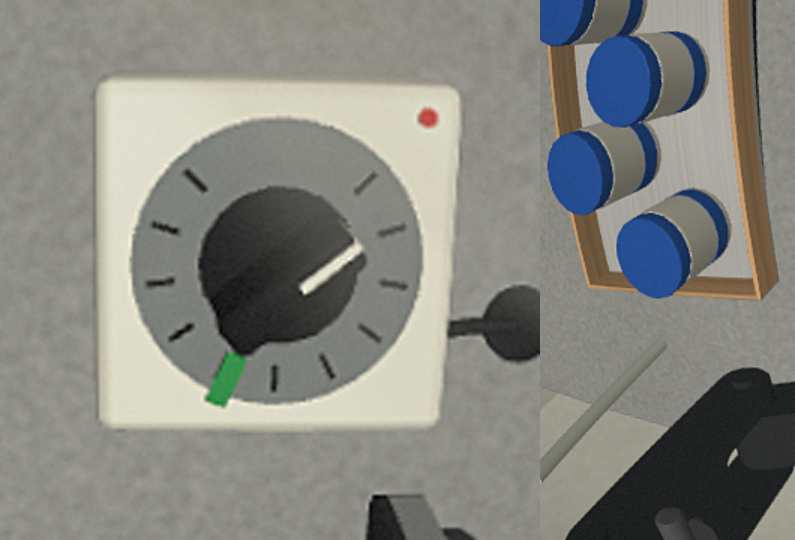

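The last picture shows the dial disk centred at crop (277,260), the pointer line from (302,290) to (362,250), and the green mark at (226,380). The scale's low end is the tick at (366,183). The tray's front wall stays parallel to the strip of base showing beside it.

```bash
python3 - <<'E'
from h import *
z=np.load("w14.npz");c=dict(intrinsics=z["K"],extrinsics=z["E"])
f=lambda u,v,h:onz(c,267+u/3,131+v/3,h,True)[:2]
C=f(277,260,.04);cs=np.mean([f(*q,.04) for q in[(97,78),(460,88),(440,428),(100,428)]],axis=0)
p0,p1=f(302,290,.078),f(362,250,.078);g=f(226,380,.041);t0=f(366,183,.041);t1=f(195,180,.041)
an=lambda a,b:np.arctan2(*(b-a)[::-1])
print("C",C.round(4),cs.round(4),"ptr",p0.round(4),p1.round(4),"bar dir",an(p0,p1),"from C",an(C,p1))
print("t0",an(C,t0),"t1",an(C,t1),"green",an(C,g))
print("value",(an(C,t0)-an(C,p1)),"via end", )
E
```

```text
C [0.5976 0.3432] [0.5979 0.3436] ptr [0.597 0.346] [0.5841 0.3615] bar dir 2.266311075526347 from C 2.207916148069501
t0 2.399110598026513 t1 -2.2594571646389237 green -0.28724814869861776
value 0.19119444995701196 via end
```

```bash
python3 -m crank '[[[0,0,-7,0,0,0,0.05],[0,0,-7,0,0,0,0.05],[0,0,-7,0,0,0,0.05],[0,0,-7,0,0,0,0.05],[0,0,-7,0,0,0,0.05],[0,0,-7,0,0,0,0.05],[0,0,-7,0,0,0,0.05],[0,0,-7,0,0,0,0.05],[0,0,-7,0,0,0,0.05],[0,0,-7,0,0,0,0.05]]]'
python3 -m crank '[[[0,0,-7,0,0,0,0.05],[0,0,-7,0,0,0,0.05],[0,0,-7,0,0,0,0.05],[0,0,-7,0,0,0,0.05],[0,0,-7,0,0,0,0.05],[0,0,-7,0,0,0,0.05],[0,0,-7,0,0,0,0.05],[0,0,-3.4,0,0,0,0.05],[0,0,0,-0.032,-0.0256,0,0.05],[0,0,0,0,0,0,0.05]]]'
python3 -m crank '[[[0,0,0,0,0,0.03,0.05],[0,0,0,0,0,0.03,0.05],[0,0,0,0,0,0.03,0.05],[0,0,0,0,0,0,0.05],[0,0,0,0,0,0,0.05]]]'
```

```text
time_s: 53.23
tool_pos: [0.5978, 0.3001, 0.2027]
orientation: [3.142, -0.0, -1.832]
ft_force: [0.3, 0.1, -0.2]
grip_width: 0.0502
grasp_force: 0.0
time_s: 54.07
tool_pos: [0.5983, 0.3447, 0.2008]
orientation: [3.14, 0.001, -0.921]
ft_force: [-0.1, -0.2, -0.4]
grip_width: 0.05
grasp_force: 0.0
time_s: 54.48
tool_pos: [0.5981, 0.3408, 0.1113]
orientation: [3.138, -0.001, -0.923]
ft_force: [-0.1, 0.5, 1.1]
grip_width: 0.0499
grasp_force: 0.0
```

```bash
python3 -m crank '[[[0,0,0,-0.001,-0.001,0.03,0.05],[0,0,0,0,0,0.03,0.05],[0,0,0,0,0,0.02,0.05],[0,0,0,0,0,0.011,0.05],[0,0,0,0,0,0,0.05],[0,0,0,0,0,0,0.05],[0,0,0,0,0,0,0.03],[0,0,0,0,0,0,0.03]]]'
python3 -m crank '[[[0,0,0,0,0,0,0.01],[0,0,0,0,0,0,0.01],[0,0,0,0,0,0,0.01],[0,0,0,0,0,0,0.01],[0,0,0,0,0,0,0.01]]]'
```

```text
time_s: 55.15
tool_pos: [0.6, 0.3451, 0.0246]
orientation: [-3.138, -0.0, -0.921]
ft_force: [0.1, 0.5, 0.8]
grip_width: 0.0302
grasp_force: 0.0
time_s: 55.57
tool_pos: [0.5977, 0.3436, 0.0237]
orientation: [3.14, -0.0, -0.921]
ft_force: [-8.3, -4.4, 6.7]
grip_width: 0.0126
grasp_force: 60.3
```

```bash
python3 -m crank '[[[0,0,6.9,0,0,0,0.01],[0,0,6.9,0,0,0,0.01],[0,0,6.9,0,0,0,0.01],[0,0,6.9,0,0,0,0.01],[0,0,6.9,0,0,0,0.01],[0,0,6.9,0,0,0,0.01],[0,0,6.9,0,0,0,0.01],[0,0,6.9,0,0,0,0.01],[0,0,6.9,0,0,0,0.01],[0,0,6.9,0,0,0,0.01]]]'
python3 -m crank '[[[0,0,6.9,0,0,0,0.01],[0,0,6.9,0,0,0,0.01],[0,0,6.9,0,0,0,0.01],[0,0,6.9,0,0,0,0.01],[0,0,6.9,0,0,0,0.01],[0,0,6.9,0,0,0,0.01],[0,0,6.9,0,0,0,0.01],[0,0,6.9,0,0,0,0.01],[0,0,6.9,0,0,0,0.01],[0,0,6.9,0,0,0,0.01]]]'
python3 -m crank '[[[0,0,6.9,0,0,0,0.01],[0,0,0,0,0,0,0.01],[0,0,0,0,0,0,0.01]]]'
```

```text
time_s: 56.4
tool_pos: [0.6, 0.3437, 0.0237]
orientation: [-3.139, 0.001, -2.132]
ft_force: [2.1, -3.0, 1.8]
grip_width: 0.013
grasp_force: 59.6
time_s: 57.23
tool_pos: [0.6008, 0.3416, 0.0237]
orientation: [-3.139, 0.004, 2.946]
ft_force: [4.8, -8.3, 2.5]
grip_width: 0.0128
grasp_force: 59.7
time_s: 57.48
tool_pos: [0.6007, 0.3414, 0.0237]
orientation: [-3.139, 0.004, 2.831]
ft_force: [4.5, -9.0, 2.8]
grip_width: 0.0126
grasp_force: 59.7
```

```bash
python3 -m crank '[[[0,0,0,0,0,0,0.05],[0,0,0,0,0,0,0.05],[0,0,0,0,0,0,0.05],[0,0,0,0,0,0,0.05],[0,0,0,0,0,-0.03,0.05],[0,0,0,0,0,-0.04,0.06],[0,0,0,0.01,0,-0.04,0.06],[0,0,0,-0.03,0,-0.04,0.06],[0,0,0,-0.03,0,-0.03,0.06],[0,0,0,0,0,0,0.06]]]'
python3 - <<'E'
from h import *
print(sense()["tool_pos"])
w=read_camera("wrist");S=read_camera("scene");D=read_camera("side")
an=lambda a,b:np.arctan2(*(b-a)[::-1])
h=cv2.cvtColor(w["color"],cv2.COLOR_BGR2HSV)
def pf(c,p):
    E=np.array(c["extrinsics"]);K=c["intrinsics"];q=E[:3,:3]@p+E[:3,3];th=np.arctan2(np.hypot(q[0],q[1]),q[2]);r=q[:2]/np.hypot(q[0],q[1])*th;return np.array([K[0][0]*r[0]+K[0][2],K[1][1]*r[1]+K[1][2]])
C=np.array([.5977,.3434]);q=pf(w,np.array([*C,.078]));print("top px",q)
m=cv2.inRange(h,np.array([0,0,150]),np.array([180,70,255]))
yy,xx=np.mgrid[:480,:640];m[np.hypot(xx-q[0],yy-q[1])>40]=0
n,l,st,ce=cv2.connectedComponentsWithStats(m)
for i in range(1,n):
    if 15<st[i,4]<400:
        P=np.array([onz(w,x,y,.078,1)[:2] for y,x in zip(*np.where(l==i))]);vx,vy,_,_=cv2.fitLine(P.astype(np.float32),2,0,.01,.01).ravel()
        print(st[i],P.mean(0).round(4),"dir fromC",an(C,P.mean(0)),"line",np.arctan2(vy,vx),np.ptp(P,axis=0))
for c,s in blobs(w["color"],[45,90,50],[80,255,255],20): G=onz(w,*c,.041,1)[:2];print("green",G.round(3),an(C,G))
a=int(q[0]);b=int(q[1]);cv2.imwrite("pics/v15.png",cv2.resize(w["color"][max(0,b-80):b+80,max(0,a-80):a+80],None,fx=3,fy=3))
print([l for l in lids(S,0,.088) if l[1]>0]); print([l for l in lids(D,0,.088)])
E
```

```text
time_s: 58.32
tool_pos: [0.6462, 0.3301, 0.2029]
orientation: [3.134, 0.009, 2.831]
ft_force: [0.1, 0.3, 1.9]
grip_width: 0.0606
grasp_force: 0.0
[0.64618971 0.33007357 0.20294237]
top px [311.6279293  160.85022811]
[310 166   5  25  85] [0.612  0.3392] dir fromC -0.28747006528747354 line -0.2988152 [0.01948079 0.00842268]
green [0.637 0.331] -0.31282927029825336
green [ 0.745 -0.028] -1.1935449253185635
[('B', 0.706, -0.344, 0.032), ('B', 0.651, -0.406, 0.032), ('B', 0.588, -0.358, 0.032), ('B', 0.533, -0.417, 0.031), ('R', 0.419, 0.379, 0.032), ('R', 0.441, 0.303, 0.031)]
[('B', 0.534, -0.425, 0.026), ('B', 0.637, -0.417, 0.023), ('B', 0.587, -0.361, 0.031), ('B', 0.705, -0.347, 0.032), ('R', 0.513, -0.548, 0.026), ('R', 0.428, 0.274, 0.033), ('R', 0.4, 0.357, 0.032)]
```

```bash
python3 - <<'E'
from h import *
S=read_camera("scene");a=cv2.imread("pics/scene0.png");b=S["color"]
def wm(im):
    h=cv2.cvtColor(im,40);m=cv2.inRange(h,np.array([8,80,60]),np.array([20,190,230]));m[:, :170]=0;m[:,305:]=0;m[:180]=0;m[275:]=0;return m
for n,im in(("start",a),("now",b)):
    m=wm(im);k=np.vstack([c for c in cv2.findContours(m,0,2)[0]]);
    P=np.array([onz(S,*q[0],.048)[:2] for q in k]);print(n,[p[0].tolist() for p in (k[k[:,0,0].argmin()],k[k[:,0,0].argmax()],k[k[:,0,1].argmin()],k[k[:,0,1].argmax()])],cv2.minAreaRect((P*1000).astype(np.float32)))
E
```

```text
start [[183, 233], [292, 211], [248, 185], [225, 264]] ((618.5235595703125, -365.0125732421875), (324.12384033203125, 209.1062774658203), 5.2551164627075195)
now [[183, 233], [292, 210], [258, 190], [225, 264]] ((617.9724731445312, -365.94207763671875), (322.85589599609375, 207.35606384277344), 5.255119800567627)
```

The tray outline matches its starting home pose to within a pixel, the dial reads within 0.03 rad of the green mark, and every jar is in place with the arm clear.

```bash
python3 -c "
from cell import *
print(sign_off())"
```

```text
the job is handed in; nothing more can be done
None
```

I handed the job in, and the sign-off returned no verdict. By camera, the tray is home with all four fresh jars in it, both finished jars are on the mat (one was knocked about 30 mm but stayed on) and the dial is within about 0.03 rad of green; the cans and tea box were never approached, but I did not re-measure them.

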